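Reset a coin counter's sizing dial and clear the stopped coins

ROBOT

A 6-joint arm with a two-finger parallel gripper is mounted at the origin on a cart in front of the work surface, level with it; the furniture and walls round the work are solid. World frame = base frame: x ahead of the robot, y to its left, z up, the work surface at z = 0. Lengths are in mm, angles in rad, forces in N, time in s.
With the tool pointing down it reaches from about 350 to 775 mm from the base axis. Payload 7.3 kg.
Tool frame: the origin (TCP) lies on the centre line of the jaws, within the pads' length; the fingertips stand bot.nose_length ahead of it and the grasp point (between the pads) lies 6 mm ahead of it (bot.nose_length is the distance from the TCP to the fingertips, in mm); x points along the fingers, y is the direction in which the jaws open and shut, and the axes are right-handed (so a half turn about x gives the same grasp; the last joint's range is limited). The gripper opens to 92 mm and grips with 3 to 60 N. Pads are 19 mm wide; open, the fingers measure 130 mm over their backs; the gripper's body (75 mm by 190 mm) begins 47 mm behind the grasp point.
Start: joints at [-1.367, 0.342, 1.524, -0, 1.275, -0.146], TCP at [179.945, -493.216, 251.741] pointing down, gripper open.
Joint ranges: [-2.53, 2.53], [-0.77, 2.02], [0.04, 2.7], [-1, 4.14], [0.28, 2.66], [-3.11, 3.11]. Speed limits (rad/s): [2.57, 2.57, 3.14, 3.14, 3.14, 3.14].

INTERFACE

Orientations are given as [roll, pitch, yaw] about the fixed x, y, z axes, in that order (R = Rz(yaw) Ry(pitch) Rx(roll)).
In Python, from plant import bot gives the robot as it stands. The module is installed in compiled form; this text tells all that it offers.
- The arm moves only by the tool move_arm, never from a script. Its argument "deltas" is a list of rows, each an object of numbers: "x", "y", "z": the shift along the tool's x, y, z each as a share of 40 mm, from -1 to 1; "roll": the turn about the tool's x as a share of 4 degrees, from -1 to 1. A call has 1 to 20 rows; each row shifts and turns the commanded pose from where the row before left it, along the tool's axes as they then stand; what a row does not reach is not made up. A row lasts 1/12 s, in which the tool goes at most 41.7 mm and 7.16 degrees, less where a joint would pass 70% of its speed; a pose out of reach is approached as far as the arm can. A call with a number of a shift or a turn outside -1 to 1 is refused whole. A call with a gripper value outside its range is refused whole. "grip" is the opening, from 0 (shut) to 1 (fully open), set as the call begins (left out, the last holds). The fingers move at their own pace and stop on an object; the grip force is fixed at half the most. Time passes only in rows, so rows that do not move let the fingers close. It gives the time, the measured TCP pose, the force and the opening at its end, in the units of the state.
- bot.get_obs(): the state, without advancing time (a new reading comes with each control period).
- bot.capture(name): name is "side" or "top" or "wrist"; returns the picture (384x512x3 uint8, red, green, blue); there is no depth.
- bot.camera_model(name): a dict with "fovy" (degrees; the focal length in pixels is half the picture's height over the tangent of half this angle, whatever the lens; pixels are square), "cx", "cy" (the principal point, pixels), "R" (3x3) and "t" (3): a world point X has camera coordinates R X + t; the wrist camera has in their place "hand_eye" (4x4, takes a point from camera to tool coordinates, whose origin is the TCP and whose axes are the tool frame's). Camera axes: x right, y down, z forward; pixel columns grow to the right and rows downward; lengths in mm; the calibration is good to about 2 mm. The wrist camera is an equidistant fisheye: a pixel r from the principal point sees the ray r / f radians off the axis. A picture is of the moment at which its call begins: read the wrist's pose just before it. camera_model takes no time and is no camera call.
- bot.close_job(): hands the job in, once; it reports no verdict.
The state is a dict: "time": time; "joint_positions": joint angles; "dq": joint speeds; "tau": joint torques, N m; "tool_pos": TCP position; "tcp_rot": TCP orientation; "contact_force": force on the tool from outside, world axes, zero at the start; "moment": the same for the moment, N m; "grip_width": finger opening in mm.
Only numpy, scipy, OpenCV 4.12 (cv2) and the standard library are available. Lean on these libraries where they do the work, as an engineer would, in place of code of your own. Each camera call takes 0.05 s, during which the arm holds its last target. There are 200 camera calls.

TASK

A short pile of coins has stopped at the sizing gate in the coin counter's track because the dial is set for a smaller coin. Press the dial down against its spring and turn it anticlockwise until its white line points at the green mark, and let it spring fully up again so that it locks there. Then use the orange-handled clearing stick, not your fingers, to push the coins along the track and off its end into the outlet tray, stand the stick back in its socket, and leave the till roll, coin roll and coin stacks beside the machine where they are.

Things in the scene. Friction and masses are not known exactly. Their poses are not given: they have to be found in the camera images.
- coin_counter: fixed white and grey desktop coin counter, 150 mm in its own x, y from -130 to +145 mm, deck top 72 mm above the counter top. Origin on the counter top under it; x points away from the operator, y left, z up. Round hopper on the deck at (-27, 98), rim z 96 mm. Behind it the teller's clear glass screen stands across the counter at x = 0.675 m: keep the wrist clear.
- dial (a joint): angle of the dial in rad, growing anticlockwise seen from above, 0 at the smallest setting (white line along the machine's +y); the green mark is at 3.14 (line along the machine's -y). Nine settings, one notch each 0.524 rad, from 0 to 4.19. It opens the gate as the angle grows.
- dial_press (a joint): how far the dial is pressed down, m: 0 fully up, where it is locked in a notch; it is free to turn only when pressed more than 3.2 mm; the bottom stop is at 6 mm. A spring pushes it up (about 3 N at the top, 7 N at the bottom). Let go between two notches it stays about 3 mm low on a tooth and must be turned a little until it jumps up.
- dial_grip (a point): point on the dial's upright axis, 12 mm under the knob's top and 16 mm above its skirt. Fluted black knob 40 mm in diameter and 28 mm high, on a skirt 56 mm in diameter and 4 mm thick; with the dial up the skirt's top lies 84 mm and the knob's top 112 mm above the counter top.
- green_mark (a point): green wedge on the dark plate round the dial, 38 mm from the dial's axis
- gate_nose (a point): round tip of the brass sizing gate (10 mm wide along the track), which comes out of the track's far wall across the track and leaves a gap to the near wall: 8 mm at dial 0, 22 mm at dial 1.6; at the green mark it is drawn back flush with the wall
- track_start (a point): middle of the track's bed near its closed hopper end. The track is a straight open-topped groove along the machine's y, 34 mm wide (machine x from -57 to -23 mm), 12 mm deep, bed 60 mm above the counter top; it is closed by the feed throat 12 mm further on towards +y
- track_end (a point): middle of the bed at the track's open end, above the outlet tray (162 mm from track_start along the machine's -y)
- tray_floor (a point): centre of the floor of the black outlet tray, 60 x 60 mm inside, walls 46 mm high above the counter top, fixed to the machine below the track's open end
- socket_mouth (a point): centre of the mouth of the stick's socket in the machine's far left corner: square hole 14 x 14 mm with a chamfer, 47 mm deep
- stick: clearing stick standing upright in its socket, 122 mm long. Origin at its lower tip, z along the stick towards the handle. Shaft 9 mm thick; orange flat-sided handle, 18 x 18 mm square along the stick's x and y, from 70 to 122 mm above the tip. 60 g.
- stick_handle (a point): middle of the orange handle, 98 mm above the tip
- coins: short pile of silver coins that keep together as one piece, 26 mm in diameter and 6 mm high, lying flat on the track's bed between the gate and the hopper end; origin at the centre of its underside
- coin_roll: upright paper roll of coins, 26 mm thick, 88 mm high, right of the machine; origin at its underside
- stack_a: stack of coins, 27 mm wide, 25 mm high, right of the machine; origin at its underside
- stack_b: stack of coins, 26 mm wide, 21 mm high, right of the machine; origin at its underside
- till_roll: white till roll standing on end, 58 mm in diameter, 57 mm high, left of the machine; origin at its underside

How it is judged:
By the outcome, as a careful person would: the job done as asked, in the order asked, and still so for the second after the job is handed in, with the robot touching nothing.
It also fails if it takes over 72 s, if anything falls off the work surface, if the arm or the gripper's body presses on something with over 40 N, if the wrist force passes 120 N, or if a joint passes its speed limit or range.

## Working session

There is one attempt and no reset: what is moved stays moved. The work goes in short steps, Python scripts to look and compute and a tool call to move; the robot and the scene stay as the last step left them, time stands still between calls to the robot, and variables do not carry over. Pictures are saved under pics/ and viewed, about 8 in all and at most 12, crops included, and the job is handed in when it is done.

Besides the shell and the picture viewer there is one more tool, called as name([rows], argument=value, ...), one row to a line, values as JSON. move_arm: Moves the arm, as the interface text tells. Its arguments: {"type":"object","properties":{"deltas":{"type":"array","items":{"type":"object","properties":{"x":{"type":"number"},"y":{"type":"number"},"z":{"type":"number"},"roll":{"type":"number"}}}},"grip":{"type":"number"}},"required":["deltas"]}

```bash
mkdir -p pics; cat > h.py <<'E'
import numpy as np, cv2
from plant import bot
from scipy.spatial.transform import Rotation as Ro
def save(n,f,crop=None,s=1):
    im=bot.capture(n)
    cv2.imwrite('pics/raw_'+f+'.png',im[:,:,::-1])
    if crop: im=im[crop[1]:crop[3],crop[0]:crop[2]]
    if s!=1: im=cv2.resize(im,None,fx=s,fy=s,interpolation=cv2.INTER_CUBIC)
    cv2.imwrite('pics/'+f+'.png',im[:,:,::-1]); return im
def ray(n,u,v,pose=None):
    m=bot.camera_model(n); f=192/np.tan(np.radians(m['fovy'])/2)
    d=np.array([u-m['cx'],v-m['cy']])
    if n!='wrist':
        R=np.array(m['R']);t=np.array(m['t']); c=-R.T@t; w=R.T@np.array([d[0]/f,d[1]/f,1]); return c,w/np.linalg.norm(w)
    r=np.linalg.norm(d); th=r/f; k=np.sin(th)/max(r,1e-9)
    H=np.array(m['hand_eye']); p,e=pose; R=Ro.from_euler('xyz',e).as_matrix()
    return R@H[:3,3]+p, R@(H[:3,:3]@np.array([d[0]*k,d[1]*k,np.cos(th)]))
def onz(n,u,v,z,pose=None):
    c,w=ray(n,u,v,pose); return c+w*(z-c[2])/w[2]
def proj(n,X):
    m=bot.camera_model(n); f=192/np.tan(np.radians(m['fovy'])/2)
    q=np.array(m['R'])@X+np.array(m['t']); return f*q[0]/q[2]+m['cx'],f*q[1]/q[2]+m['cy']
E
python3 - <<'E'
from h import *
o=bot.get_obs(); print(o,bot.nose_length)
a=save('top','t0'); b=save('side','s0')
cv2.imwrite('pics/c0.png',np.vstack([cv2.resize(np.hstack([a,b]),(800,300))])[:,:,::-1])
for n in('top','side','wrist'): print(bot.camera_model(n))
E
```

```text
{'time': 0.0, 'joint_positions': array([-1.36701014e+00,  3.42706590e-01,  1.52500237e+00, -9.72400080e-06,
        1.27535274e+00, -1.45980396e-01]), 'dq': array([ 0.00223149,  0.00114108, -0.00062801,  0.00104753, -0.00175446,
        0.00078339]), 'tau': array([-4.17937583e-03, -4.31251431e+01, -2.44222945e+01,  7.14008510e-02,
        5.59939002e-02, -9.72220278e-05]), 'tool_pos': array([ 179.86255279, -492.85566371,  251.05840051]), 'tcp_rot': array([-1.71044716,  1.56932725,  1.78091492]), 'contact_force': array([ 0.06214115,  0.14567845, -0.05755179]), 'moment': array([ 0.01209364, -0.01583691,  0.0308601 ]), 'grip_width': 91.6054117860265} 25.0
{'fovy': 56.67879687953989, 'cx': 259.66696039161553, 'cy': 192.4465384736466, 'R': array([[-2.98152700e-03, -9.99995491e-01, -3.57773708e-04],
       [-9.90175821e-01,  3.00226470e-03, -1.39795669e-01],
       [ 1.39796113e-01, -6.25456881e-05, -9.90180308e-01]]), 't': array([-94.13737397, 510.14423801, 949.88965278])}
{'fovy': 47.37352122463059, 'cx': 254.66111458429938, 'cy': 186.24488413416162, 'R': array([[ 0.99756079, -0.06965999, -0.0044671 ],
       [-0.03962995, -0.51251161, -0.8577653 ],
       [ 0.05746248,  0.85585006, -0.51402211]]), 't': array([-516.22462691,   66.47539678, 1174.0946544 ])}
{'fovy': 65.70646984690485, 'cx': 253.9932666280831, 'cy': 194.19144565560552, 'hand_eye': array([[ 1.11138491e-03, -2.99328676e-01,  9.54149416e-01,
        -1.33500168e+02],
       [ 9.99999363e-01,  1.43239317e-04, -1.11985455e-03,
         7.51694531e-01],
       [ 1.98532870e-04,  9.54150053e-01,  2.99328644e-01,
        -7.97643192e+01],
       [ 0.00000000e+00,  0.00000000e+00,  0.00000000e+00,
         1.00000000e+00]])}
```

View pics/t0.png

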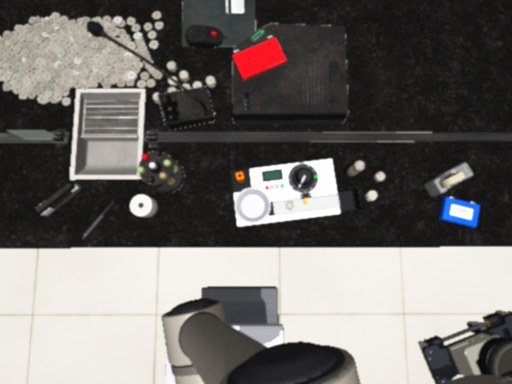

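View pics/s0.png

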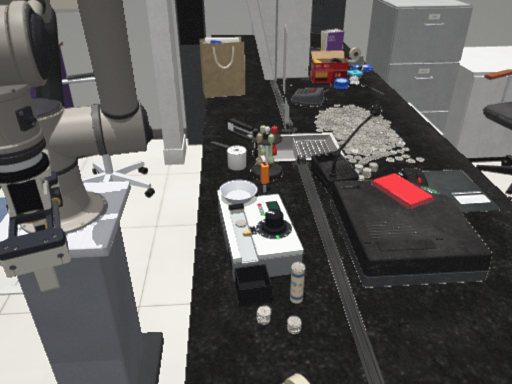

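The top view shows the machine at about (288,192), with the dial at (302,178), the orange stick at (239,176) and the tray at (349,200). I'll zoom in and measure.

```bash
python3 - <<'E'
from h import *
im=cv2.imread('pics/raw_t0.png'); 
c=cv2.resize(im[140:240,220:395],None,fx=4.5,fy=4.5,interpolation=cv2.INTER_CUBIC); cv2.imwrite('pics/t0z.png',c)
hsv=cv2.cvtColor(im,cv2.COLOR_BGR2HSV)
def blob(lo,hi,box):
    m=cv2.inRange(hsv,np.array(lo),np.array(hi)); k=np.zeros_like(m); k[box[1]:box[3],box[0]:box[2]]=1; m*=k
    n,l,s,ce=cv2.connectedComponentsWithStats(m); return [(s[i,4],ce[i].round(1)) for i in range(1,n) if s[i,4]>1]
print('orange',blob((5,150,120),(20,255,255),(225,150,260,195)))
print('green',blob((40,120,60),(85,255,255),(230,150,345,225)))
print('brass',blob((18,80,80),(32,255,255),(290,190,330,215)))
g=cv2.inRange(hsv,(0,0,150),(180,60,255)); k=np.zeros_like(g);k[150:230,228:345]=255; g&=k
g=cv2.morphologyEx(g,cv2.MORPH_CLOSE,np.ones((25,25)))
cs,_=cv2.findContours(g,0,2); q=max(cs,key=cv2.contourArea); print(cv2.boxPoints(cv2.minAreaRect(q)))
for p in cv2.boxPoints(cv2.minAreaRect(q)): print(onz('top',*p,72))
print('dial',onz('top',302,177,112),'stick',onz('top',239.5,176,150))
E
```

```text
orange [(np.int32(86), array([239.6, 176. ]))]
green [(np.int32(12), array([314.7, 176.2])), (np.int32(3), array([281.7, 185.3]))]
brass [(np.int32(25), array([305.6, 200.1]))]
[[229.27696 170.2154 ]
 [333.52313 157.18463]
 [340.60004 213.80002]
 [236.35388 226.83078]]
[565.39341359 -14.09915071  72.        ]
[ 600.43232433 -295.64930541   72.        ]
[ 447.09172863 -309.45371899   72.        ]
[413.59500112 -34.07332717  72.        ]
dial [ 538.83921745 -204.51187897  112.        ] stick [534.76569081 -46.15379077 150.        ]
```

View pics/t0z.png

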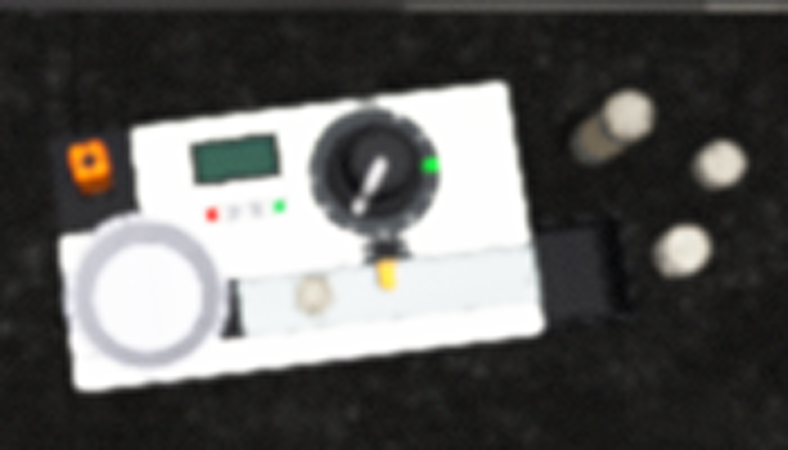

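```bash
python3 - <<'E'
from h import *
o=bot.get_obs(); R=Ro.from_euler('xyz',o['tcp_rot']).as_matrix(); print(R.round(3))
print('tool delta/40',(R.T@(np.array([500,-200,252])-o['tool_pos'])/40).round(2))
E
```

```text
[[-0.     0.343 -0.939]
 [ 0.001 -0.939 -0.343]
 [-1.    -0.001 -0.   ]]
tool delta/40 [-1.000e-02 -4.140e+00 -1.003e+01]
```

move_arm([
  {"y":-0.345,"z":-0.835},
  {"y":-0.345,"z":-0.835},
  {"y":-0.345,"z":-0.835},
  {"y":-0.345,"z":-0.835},
  {"y":-0.345,"z":-0.835},
  {"y":-0.345,"z":-0.835},
  {"y":-0.345,"z":-0.835},
  {"y":-0.345,"z":-0.835},
  {"y":-0.345,"z":-0.835},
  {"y":-0.345,"z":-0.835},
  {"y":-0.345,"z":-0.835},
  {"y":-0.345,"z":-0.835},
  {},
  {},
], grip=0.8)

```text
$.deltas[0]: bad value
```

```bash
python3 - <<'E'
from h import *
o=bot.get_obs(); print(o['tool_pos'],o['tcp_rot'],o['joint_positions'],o['contact_force'])
np.save('p1.npy',np.array([o['tool_pos'],o['tcp_rot']]))
save('wrist','w1',None,1.5)
E
```

```text
[ 179.87158531 -492.89037699  251.11606463] [-1.72990906  1.56945759  1.76141774] [-1.36702182e+00  3.42654129e-01  1.52491518e+00  1.84053488e-05
  1.27536197e+00 -1.45965017e-01] [ 0.48861114 -0.42535971  0.03496157]
```

View pics/w1.png

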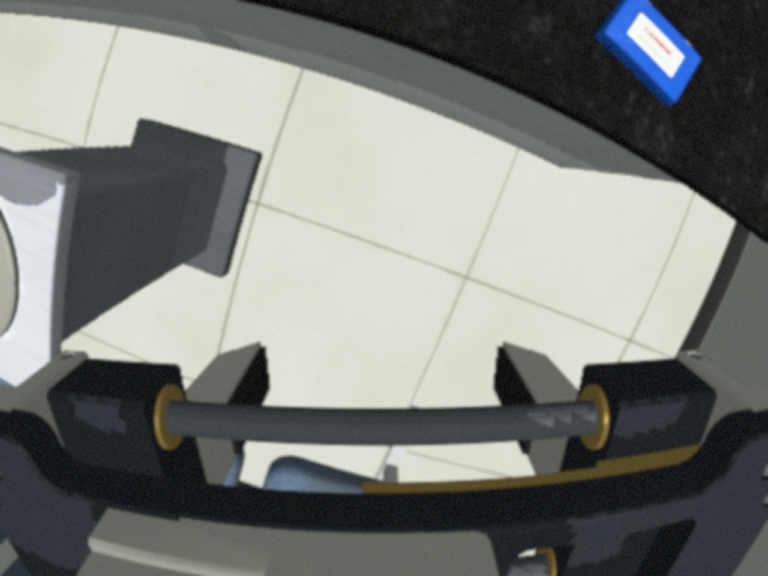

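The wrist view shows only the floor and the fingers because the move was refused. I'll give every row all four keys.

move_arm([
  {"x":0,"y":-0.35,"z":-0.8,"roll":0},
  {"x":0,"y":-0.35,"z":-0.8,"roll":0},
  {"x":0,"y":-0.35,"z":-0.8,"roll":0},
  {"x":0,"y":-0.35,"z":-0.8,"roll":0},
  {"x":0,"y":-0.35,"z":-0.8,"roll":0},
  {"x":0,"y":-0.35,"z":-0.8,"roll":0},
  {"x":0,"y":-0.35,"z":-0.8,"roll":0},
  {"x":0,"y":-0.35,"z":-0.8,"roll":0},
  {"x":0,"y":-0.35,"z":-0.8,"roll":0},
  {"x":0,"y":-0.35,"z":-0.8,"roll":0},
  {"x":0,"y":-0.35,"z":-0.8,"roll":0},
  {"x":0,"y":0,"z":0,"roll":0},
  {"x":0,"y":0,"z":0,"roll":0},
], grip=0.8)

```text
time: 1.23
tool_pos: [458.6, -226.5, 251.3]
tcp_rot: [-0.755, 1.57, 2.74]
contact_force: [-0.4, -0.7, -0.0]
grip_width: 73.8
```

```bash
python3 - <<'E'
from h import *
o=bot.get_obs(); print(o['time'],o['tool_pos'],o['tcp_rot'],o['joint_positions'],o['contact_force'])
np.save('p1.npy',np.array([o['tool_pos'],o['tcp_rot']]))
save('wrist','w1b',None,1.5)
E
```

```text
1.2333 [ 458.5951871  -226.49533263  251.30414007] [-0.75549913  1.56999102  2.73960416] [-6.08583677e-01  3.18074604e-01  1.56053421e+00 -1.73296002e-04
  1.26377202e+00  6.08754458e-01] [-0.38454603 -0.70227854 -0.01830186]
```

View pics/w1b.png

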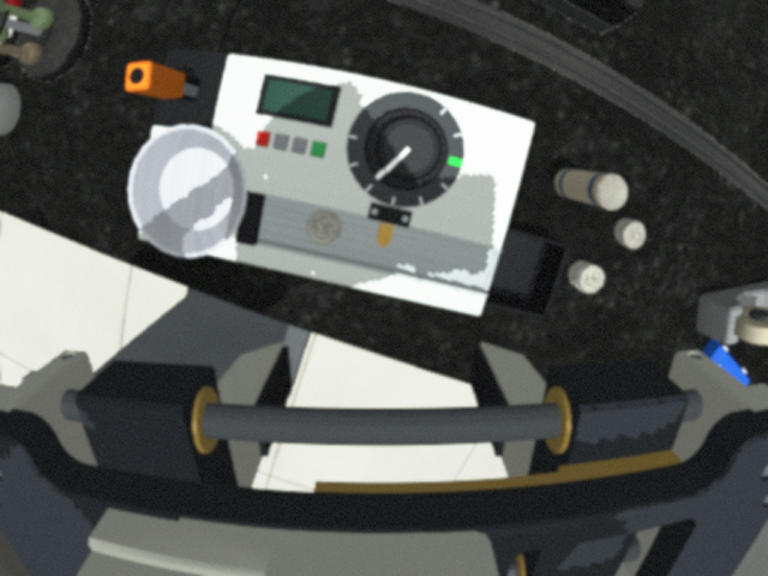

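In this view (at 1.5x) the dial plate is centred at about (405,149). The line runs from (410,148) to (377,178), the green mark is at (455,161), the coins at (324,226), the gate at (385,235), the stick top at (138,77) and the tray near (525,265).

```bash
cat >> h.py <<'E'
def w(p,u,v,z): return onz('wrist',u/1.5,v/1.5,z,p)[:2].round(1)
E
python3 - <<'E'
from h import *
p=np.load('p1.npy'); im=cv2.imread('pics/raw_w1b.png'); big=cv2.resize(im,None,fx=1.5,fy=1.5,interpolation=cv2.INTER_CUBIC)
g=cv2.cvtColor(big,cv2.COLOR_BGR2GRAY); m=(g<120).astype(np.uint8)*255; k=np.zeros_like(m); cv2.circle(k,(405,150),75,255,-1); k[205:,360:]=0; m&=k
cs,_=cv2.findContours(m,0,2); q=max(cs,key=cv2.contourArea); e=cv2.fitEllipse(cv2.convexHull(q)); print('plate px',e); 
for z in(72,76,80): print(z,w(p,*e[0],z))
hsv=cv2.cvtColor(big,cv2.COLOR_BGR2HSV); gm=cv2.inRange(hsv,(40,150,100),(85,255,255)); gm[:, :430]=0
ys,xs=np.where(gm); print('green',xs.mean(),ys.mean(),w(p,xs.mean(),ys.mean(),75))
print('corners FR,NR,near tray',w(p,535,122,72),w(p,481,316,72),'FL notch',w(p,229,54,72))
print('line',w(p,410,148,112),w(p,377,178,112))
print('stick top',w(p,138,77,147),'stick at deck',w(p,191,89,72))
print('coins',w(p,324,226,66),'gate',w(p,384,240,70))
print('track walls at y~coins',w(p,340,199,72),w(p,330,249,72), 'throat end',w(p,264,218,66))
print('tray corners',w(p,565,242,46),w(p,545,313,46),'hopper rim',w(p,187,191,96))
print('rolls',w(p,607,191,88),w(p,630,233,21),w(p,587,277,25))
E
```

```text
plate px ((403.89410400390625, 150.68310546875), (115.04635620117188, 116.11837005615234), 40.37110137939453)
72 [ 542.3 -212.8]
76 [ 542.2 -212.6]
80 [ 542.1 -212.4]
green 454.234693877551 161.09183673469389 [ 548.2 -247.7]
corners FR,NR,near tray [ 598.2 -292.4] [ 449.2 -311.4] FL notch [570.3 -70. ]
line [ 544.1 -214. ] [ 519.8 -201.7]
stick top [536.6 -48.6] stick at deck [538.3 -49.9]
coins [ 471.8 -177.9] gate [ 477.7 -222.1]
track walls at y~coins [ 495.1 -182.7] [ 458.6 -187.7] throat end [ 462.8 -133.6]
tray corners [ 525.4 -362.5] [ 463.8 -373.1] hopper rim [470.  -80.7]
rolls [ 573.7 -358.1] [ 558.3 -433.9] [ 504.5 -407.7]
```

Fit: machine origin about (507,-173) with yaw 0.127. The dial axis is about (542,-212.5) and sits at 60°, so it needs a 120° anticlockwise turn. I'll approach the dial.

move_arm([
  {"x":0,"y":0.1,"z":-0.52,"roll":0},
  {"x":0,"y":0.1,"z":-0.52,"roll":0},
  {"x":0,"y":0.1,"z":-0.52,"roll":0},
  {"x":0,"y":0.09,"z":-0.52,"roll":0},
  {"x":0.5,"y":0,"z":0,"roll":0},
  {"x":0.5,"y":0,"z":0,"roll":0},
  {"x":0.5,"y":0,"z":0,"roll":0},
  {"x":0.5,"y":0,"z":0,"roll":0},
  {"x":0.5,"y":0,"z":0,"roll":0},
  {"x":0.4,"y":0,"z":0,"roll":0},
  {"x":0,"y":0,"z":0,"roll":0},
  {"x":0,"y":0,"z":0,"roll":0},
], grip=0.8)

```text
time: 2.28
tool_pos: [540.3, -215.1, 135.3]
tcp_rot: [-0.723, 1.569, 2.766]
contact_force: [0.3, -0.1, 0.2]
grip_width: 73.3
```

```bash
python3 - <<'E'
from h import *
o=bot.get_obs(); print(o['time'],o['tool_pos'],o['tcp_rot'],o['joint_positions'])
np.save('p2.npy',np.array([o['tool_pos'],o['tcp_rot']]))
a=save('wrist','w2',(80,120,430,360),2.2)
E
```

```text
2.2833 [ 540.33099057 -215.10495186  135.30341027] [-0.72327363  1.56888761  2.76628264] [-5.10483873e-01  5.56475611e-01  1.51929727e+00 -2.93600993e-04
  1.06771110e+00  7.12490636e-01]
```

View pics/w2.png

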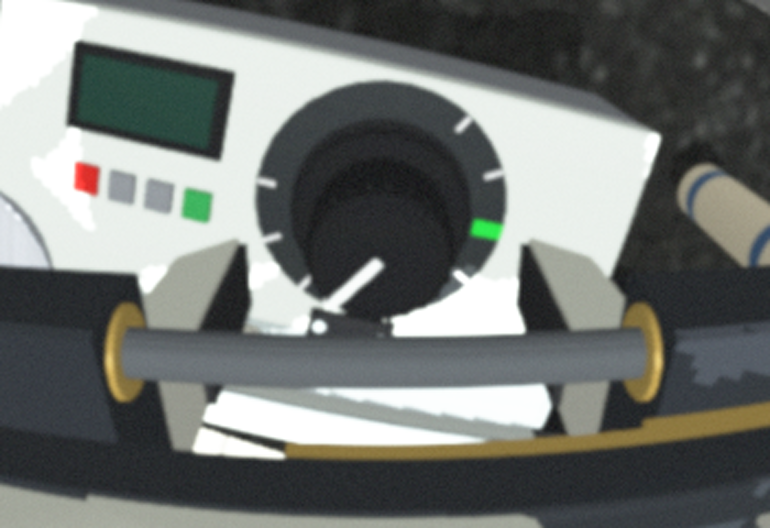

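The knob is centred between the fingers: knob centre at column 382, finger midpoint at column 384. The plate, green mark and line are all clear. Next I'll refine the axis.

```bash
python3 - <<'E'
from h import *
p=np.load('p2.npy'); f=lambda u,v,z: onz('wrist',u/2.2+80,v/2.2+120,z,p)[:2].round(1)
print(f(382,240,112), f(381,202,74), 'green',f(487,230,75),'line',f(380,262,112),f(335,303,112),'FR',f(660,137,72))
R=Ro.from_euler('xyz',p[1]).as_matrix(); print(R.round(3),R.T@(np.array([542,-213,112])-p[0])/40)
E
```

```text
[ 549.3 -212.2] [ 545.6 -213.1] green [ 548.4 -248.6] line [ 543.1 -213.9] [ 527.  -206.6] FR [ 597.2 -292.5]
[[-0.002  0.341 -0.94 ]
 [ 0.001 -0.94  -0.341]
 [-1.    -0.001  0.001]] [ 0.58254692 -0.03450642 -0.05800205]
```

move_arm([
  {"x":0.3,"y":-0.03,"z":-0.07,"roll":0},
  {"x":0.28,"y":0,"z":0,"roll":0},
  {"x":0,"y":0,"z":0,"roll":0},
], grip=0.8)

```text
time: 2.58
tool_pos: [542.6, -211.4, 110.4]
tcp_rot: [-0.825, 1.568, 2.667]
contact_force: [-1.5, 1.4, -0.1]
grip_width: 73.6
```

move_arm([
  {"x":0,"y":0,"z":0,"roll":0},
  {"x":0,"y":0,"z":0,"roll":0},
  {"x":0,"y":0,"z":0,"roll":0},
  {"x":0,"y":0,"z":0,"roll":0},
  {"x":0,"y":0,"z":0,"roll":0},
  {"x":0,"y":0,"z":0,"roll":0},
], grip=0.2)

```text
time: 3.08
tool_pos: [544.0, -212.5, 113.0]
tcp_rot: [1.935, 1.569, -0.857]
contact_force: [-1.6, -0.0, -1.1]
grip_width: 39.5
```

move_arm([
  {"x":0.05,"y":0,"z":0,"roll":0},
  {"x":0.05,"y":0,"z":0,"roll":0},
  {"x":0.04,"y":0,"z":0,"roll":0},
  {"x":0,"y":0,"z":0,"roll":0},
  {"x":0,"y":0,"z":0,"roll":0},
])

```text
time: 3.5
tool_pos: [544.0, -212.5, 107.8]
tcp_rot: [2.074, 1.569, -0.718]
contact_force: [-1.4, -1.2, 7.1]
grip_width: 39.0
```

```bash
python3 - <<'E'
from h import *
for i in range(3):
    o=bot.get_obs(); print(o['tool_pos'],o['contact_force'],o['moment'],o['joint_positions'][5])
E
```

```text
[ 543.98608764 -212.5065755   107.77141759] [-1.43604592 -1.23111304  7.06801527] [-0.18954762  0.27699318  0.00146265] 0.717924509130688
[ 543.98608764 -212.5065755   107.77141759] [-1.43604592 -1.23111304  7.06801527] [-0.18954762  0.27699318  0.00146265] 0.717924509130688
[ 543.98608764 -212.5065755   107.77141759] [-1.43604592 -1.23111304  7.06801527] [-0.18954762  0.27699318  0.00146265] 0.717924509130688
```

move_arm([
  {"x":0,"y":0,"z":0,"roll":-1},
  {"x":0,"y":0,"z":0,"roll":-1},
  {"x":0,"y":0,"z":0,"roll":-1},
  {"x":0,"y":0,"z":0,"roll":-1},
  {"x":0,"y":0,"z":0,"roll":-1},
  {"x":0,"y":0,"z":0,"roll":0},
])

```text
time: 4.0
tool_pos: [543.9, -213.0, 107.4]
tcp_rot: [1.508, 1.568, -0.933]
contact_force: [0.4, -4.9, -0.2]
grip_width: 39.1
```

```bash
python3 - <<'E'
from h import *
o=bot.get_obs(); print(o['tool_pos'],o['contact_force'],o['moment'],o['joint_positions'])
E
```

```text
[ 543.90504941 -213.00490793  107.4300616 ] [ 0.39364045 -4.90058535 -0.23424802] [-1.03589187 -0.01311377  0.02565615] [-5.03933021e-01  5.92427094e-01  1.54272667e+00 -1.16881543e-03
  1.00428301e+00  3.66465561e-01]
```

```bash
python3 - <<'E'
from h import *
o=bot.get_obs()
np.save('p3.npy',np.array([o['tool_pos'],o['tcp_rot']]))
a=save('wrist','w3',(130,120,380,320),2.6)
E
```

```text
(no output)
```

View pics/w3.png

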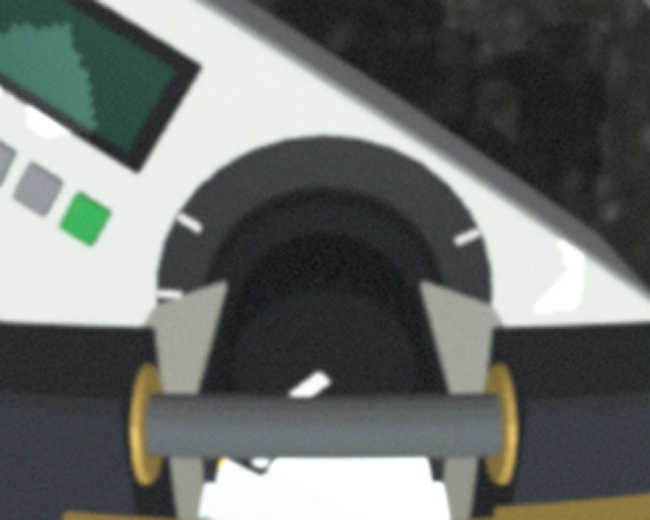

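The knob is between the jaws, with the line visible from (327,378) to about (290,398) in the crop. I'll compute its world angle.

```bash
python3 - <<'E'
from h import *
p=np.load('p3.npy'); f=lambda u,v,z: onz('wrist',u/2.6+130,v/2.6+120,z,p)[:2]
a,b=f(322,378,108),f(297,394,108); print(a,b); d=b-a; print('dial deg',np.degrees(np.arctan2(-d[0],d[1]))-7.2)
p=np.load('p2.npy'); f=lambda u,v,z: onz('wrist',u/2.2+80,v/2.2+120,z,p)[:2]
a,b=f(376,264,112),f(337,300,112); d=b-a; print('before',np.degrees(np.arctan2(-d[0],d[1]))-7.2)
p=np.load('p3.npy'); f=lambda u,v,z: onz('wrist',u/2.6+130,v/2.6+120,z,p)[:2]
for z in (102,107,112): print(z,f(325,355,z))
E
```

```text
[ 543.3603511  -213.33511924] [ 537.20040502 -211.94904213]
dial deg 70.11882648326585
before 58.777667255873126
102 [ 545.22779589 -212.57341143]
107 [ 547.3653711  -210.73396565]
112 [ 549.50294631 -208.89451987]
```

move_arm([
  {"x":0.04,"y":0,"z":0,"roll":0},
  {"x":0,"y":0,"z":0,"roll":0},
  {"x":0,"y":0,"z":0,"roll":0},
])

```text
time: 4.3
tool_pos: [543.9, -213.0, 106.8]
tcp_rot: [1.462, 1.568, -0.983]
contact_force: [-3.5, -4.6, 10.9]
grip_width: 39.4
```

```bash
python3 - <<'E'
from h import *
o=bot.get_obs(); print(o['tool_pos'],o['contact_force'],o['moment'],o['joint_positions'][5])
E
```

```text
[ 543.93190435 -213.01368905  106.78200476] [-3.46501592 -4.56826838 10.92760341] [-0.74992894  0.51481012  0.06018176] 0.3711306833338659
```

move_arm([
  {"x":0,"y":0,"z":0,"roll":-1},
  {"x":0,"y":0,"z":0,"roll":-1},
  {"x":0,"y":0,"z":0,"roll":-1},
  {"x":0,"y":0,"z":0,"roll":-1},
  {"x":0,"y":0,"z":0,"roll":-1},
  {"x":0,"y":0,"z":0,"roll":-1},
  {"x":0,"y":0,"z":0,"roll":-1},
  {"x":0,"y":0,"z":0,"roll":-1},
  {"x":0,"y":0,"z":0,"roll":-1},
  {"x":0,"y":0,"z":0,"roll":-1},
  {"x":0,"y":0,"z":0,"roll":-1},
  {"x":0,"y":0,"z":0,"roll":-1},
  {"x":0,"y":0,"z":0,"roll":0},
  {"x":0,"y":0,"z":0,"roll":0},
])

```text
time: 5.47
tool_pos: [545.1, -213.6, 106.9]
tcp_rot: [0.893, 1.565, -0.713]
contact_force: [0.8, -6.1, 9.2]
grip_width: 39.5
```

```bash
python3 - <<'E'
from h import *
o=bot.get_obs(); print(o['tool_pos'],o['contact_force'],o['moment'],o['joint_positions'])
E
```

```text
[ 545.07043802 -213.57387925  106.93614414] [ 0.80686183 -6.06178729  9.20935772] [-1.03365193 -0.10621044  0.01127304] [-5.03715122e-01  5.93505023e-01  1.54230133e+00 -1.42322191e-03
  1.00015864e+00 -4.66919947e-01]
```

move_arm([
  {"x":0,"y":0,"z":0,"roll":-1},
  {"x":0,"y":0,"z":0,"roll":-1},
  {"x":0,"y":0,"z":0,"roll":-1},
  {"x":0,"y":0,"z":0,"roll":-1},
  {"x":0,"y":0,"z":0,"roll":-1},
  {"x":0,"y":0,"z":0,"roll":-1},
  {"x":0,"y":0,"z":0,"roll":-1},
  {"x":0,"y":0,"z":0,"roll":-1},
  {"x":0,"y":0,"z":0,"roll":-1},
  {"x":0,"y":0,"z":0,"roll":-1},
  {"x":0,"y":0,"z":0,"roll":-1},
  {"x":0,"y":0,"z":0,"roll":-1},
  {"x":0,"y":0,"z":0,"roll":-1},
  {"x":0,"y":0,"z":0,"roll":0},
  {"x":0,"y":0,"z":0,"roll":0},
])

```text
time: 6.72
tool_pos: [546.3, -213.1, 107.2]
tcp_rot: [0.24, 1.563, -0.459]
contact_force: [4.2, -2.0, 7.5]
grip_width: 39.6
```

```bash
python3 - <<'E'
from h import *
o=bot.get_obs(); print(o['tool_pos'],o['contact_force'],o['moment'],o['joint_positions'])
save('side','s4',(200,170,320,290),2.5);save('top','t4')
E
```

```text
[ 546.31155637 -213.14011653  107.22360211] [ 4.16803878 -2.0249725   7.54446474] [-0.57462669 -0.95939037  0.02805644] [-5.02812946e-01  5.93521990e-01  1.54131201e+00  4.19715915e-04
  9.98728255e-01 -1.37447719e+00]
```

move_arm([
  {"x":-0.06,"y":0,"z":0,"roll":0},
  {"x":-0.06,"y":0,"z":0,"roll":0},
  {"x":-0.06,"y":0,"z":0,"roll":0},
  {"x":0,"y":0,"z":0,"roll":0},
  {"x":0,"y":0,"z":0,"roll":0},
])

```text
time: 7.23
tool_pos: [546.2, -213.0, 113.1]
tcp_rot: [0.254, 1.564, -0.446]
contact_force: [7.9, -4.8, -1.1]
grip_width: 39.4
```

move_arm([
  {"x":0,"y":0,"z":0,"roll":0},
  {"x":0,"y":0,"z":0,"roll":0},
  {"x":0,"y":0,"z":0,"roll":0},
  {"x":0,"y":0,"z":0,"roll":0},
  {"x":0,"y":0,"z":0,"roll":0},
  {"x":-0.5,"y":0,"z":0,"roll":0},
  {"x":-0.5,"y":0,"z":0,"roll":0},
  {"x":-0.5,"y":0,"z":0,"roll":0},
  {"x":-0.5,"y":0,"z":0,"roll":0},
  {"x":0,"y":0,"z":0,"roll":0},
  {"x":0,"y":0,"z":0,"roll":0},
], grip=0.8)

```text
time: 8.15
tool_pos: [543.9, -212.1, 193.3]
tcp_rot: [0.19, 1.569, -0.507]
contact_force: [0.2, -0.1, -0.9]
grip_width: 73.4
```

```bash
python3 - <<'E'
from h import *
o=bot.get_obs(); print(o['tool_pos'],o['contact_force'],o['moment'],o['joint_positions'])
np.save('p5.npy',np.array([o['tool_pos'],o['tcp_rot']]))
save('wrist','w5',None,1.5)
E
```

```text
[ 543.86767299 -212.06607052  193.28930754] [ 0.21187779 -0.1010104  -0.86334084] [ 0.01411954 -0.17267229 -0.04405643] [-5.03038354e-01  4.97233654e-01  1.44596661e+00 -9.89462996e-06
  1.19630190e+00 -1.37625433e+00]
```

View pics/w5.png

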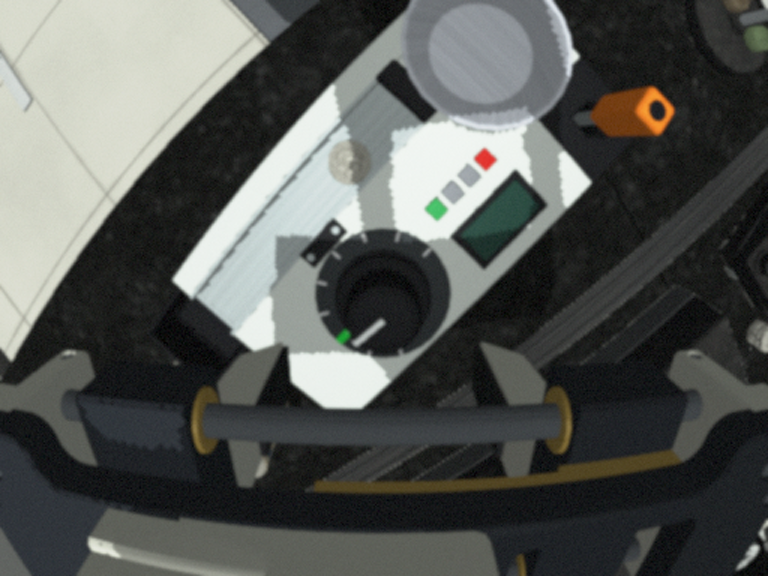

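The white line points at the green mark (line (383,322) to (353,346), mark at (344,337)) and the brass gate is no longer visible. The stick top is at about (655,110) and the coins at (349,161). Next: the dial numbers and the stick pose.

```bash
python3 - <<'E'
from h import *
p=np.load('p5.npy')
a,b=w(p,383,322,112),w(p,353,346,112); d=b-a; print('line',a,b,np.degrees(np.arctan2(-d[0],d[1]))-7.2)
im=cv2.imread('pics/raw_w5.png'); big=cv2.resize(im,None,fx=1.5,fy=1.5,interpolation=cv2.INTER_CUBIC); hsv=cv2.cvtColor(big,cv2.COLOR_BGR2HSV)
m=cv2.inRange(hsv,(5,150,60),(22,255,255)); k=np.zeros_like(m);k[70:150,570:700]=255;m&=k
v=hsv[:,:,2][m>0]; print('V pct',np.percentile(v,[5,25,50,75,95]))
t=m.copy(); th,_=cv2.threshold(v.reshape(-1,1),0,255,cv2.THRESH_OTSU); t[hsv[:,:,2]<th]=0; print('otsu',th)
t=cv2.morphologyEx(cv2.morphologyEx(t,cv2.MORPH_OPEN,np.ones((3,3))),cv2.MORPH_CLOSE,np.ones((17,17)))
cs,_=cv2.findContours(t,0,2); q=max(cs,key=cv2.contourArea)
P=np.array([w(p,*c[0],147) for c in q],np.float32); print('top face',cv2.minAreaRect(P))
print('shaft at deck',w(p,580,119,72), 'hole centre',w(p,656,109,147))
print('coins',w(p,349,161,66))
print('deck FR',w(p,355,408,72),'NR',w(p,173,281,72),'FL',w(p,592,183,72))
print('track far wall end',w(p,234,334,72),'near edge end',w(p,199,298,72),'throat near',w(p,378,80,60),'throat far',w(p,418,116,72))
c=np.zeros((120,130,3),np.uint8); cv2.imwrite('pics/stk.png',cv2.resize(big[60:180,560:700],None,fx=5,fy=5))
E
```

```text
line [ 545.4 -214.1] [ 545.7 -235. ] -186.37762902000162
V pct [ 86. 109. 115. 175. 243.]
otsu 167.0
top face ((537.0905151367188, -48.15769958496094), (17.48345184326172, 17.655025482177734), 15.819302558898926)
shaft at deck [535.4 -51.9] hole centre [537.1 -47.1]
coins [ 470.9 -177. ]
deck FR [ 593.4 -278.4] NR [ 450.7 -309.9] FL [571.4 -68.9]
track far wall end [ 503.  -303.2] near edge end [ 470.6 -304. ] throat near [ 444.3 -132.9] throat far [ 476.2 -130.3]
```

View pics/stk.png

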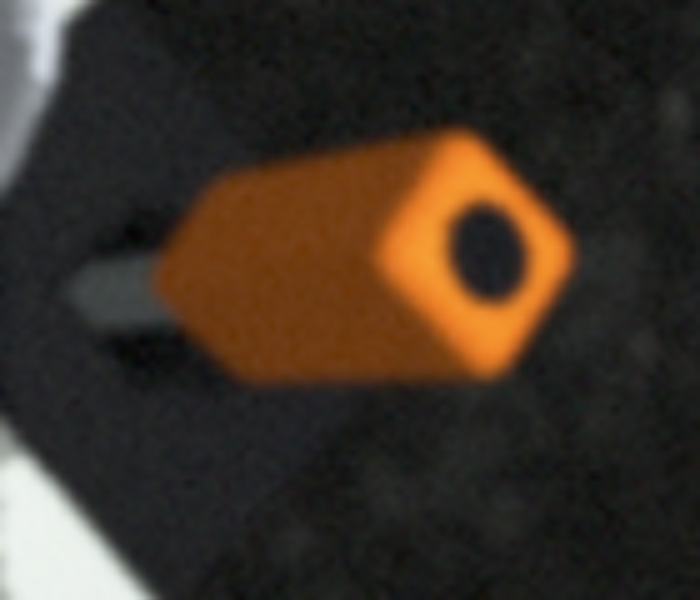

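The stick stands upright with its top face at (537,-48), a square rotated about 7 to 16° (machine yaw is 7°). Before moving on I'll check the dial angle more carefully.

```bash
python3 - <<'E'
from h import *
p=np.load('p5.npy'); im=cv2.imread('pics/raw_w5.png'); big=cv2.resize(im,None,fx=1.5,fy=1.5,interpolation=cv2.INTER_CUBIC)
hsv=cv2.cvtColor(big,cv2.COLOR_BGR2HSV); g=cv2.cvtColor(big,cv2.COLOR_BGR2GRAY)
k=np.zeros_like(g); cv2.circle(k,(369,334),24,255,-1)
gm=cv2.inRange(hsv,(40,120,60),(85,255,255)); gm[:300]=0; gm[:, :320]=0; ys,xs=np.where(gm); G=np.array([xs.mean(),ys.mean()])
m=((g>95)&(k>0)&(hsv[:,:,1]<70)).astype(np.uint8); n,l,s,c=cv2.connectedComponentsWithStats(m); print(s[1:],c[1:]); 
i=1+np.argmin([np.linalg.norm(c[j]-(368,334)) for j in range(1,n)]); ys,xs=np.where(l==i)
for z in(109,112):
    P=np.array([w(p,x,y,z) for x,y in zip(xs,ys)]); vx,vy,x0,y0=cv2.fitLine(P.astype(np.float32),2,0,.01,.01).ravel(); 
    a=np.degrees(np.arctan2(vy,vx)); print(z,'line dir deg',a,'mid',x0,y0, 'ends', P[P[:,1].argmin()],P[P[:,1].argmax()])
Gw=w(p,*G,76); print('green',Gw)
k=np.zeros_like(g); cv2.circle(k,(383,293),80,255,-1); k[:, :310]=0
m=((g<75)&(k>0)).astype(np.uint8); cs,_=cv2.findContours(m,0,2); q=max(cs,key=cv2.contourArea); e=cv2.fitEllipse(cv2.convexHull(q)); C=w(p,*e[0],76); print('plate',e,C, 'dir green',np.degrees(np.arctan2(*(Gw-C)[::-1])))
for n in('w1b','w5'):
    pass
E
```

```text
[[352 319  33  28 294]
 [352 350  24   9  85]] [[368.28231293 332.60204082]
 [363.8        354.41176471]]
109 line dir deg -88.42739 mid 545.9272 -224.73163 ends [ 546.2 -235.7] [ 545.4 -214.1]
112 line dir deg -88.43061 mid 545.01324 -223.84932 ends [ 545.2 -234.6] [ 543.8 -213.4]
green [ 547.8 -247.4]
plate ((378.3343811035156, 288.953369140625), (127.0330810546875, 145.28298950195312), 121.44579315185547) [ 538.6 -211.7] dir green -75.54912326071356
```

```bash
cat >> h.py <<'E'
def lineang(f,p,c,r=24,z=112,th=95):
    big=cv2.resize(cv2.imread(f),None,fx=1.5,fy=1.5,interpolation=cv2.INTER_CUBIC); g=cv2.cvtColor(big,cv2.COLOR_BGR2GRAY)
    k=np.zeros_like(g); cv2.circle(k,c,r,255,-1); n,l,s,ce=cv2.connectedComponentsWithStats(((g>th)&(k>0)).astype(np.uint8))
    i=1+np.argmin([np.linalg.norm(ce[j]-c) for j in range(1,n)]); ys,xs=np.where(l==i)
    P=np.array([onz('wrist',x/1.5,y/1.5,z,p)[:2] for x,y in zip(xs,ys)]); W=P-P.mean(0); v=np.linalg.svd(W,full_matrices=0)[2][0]; t=W@v
    return np.degrees(np.arctan2(v[1],v[0]))%180, np.ptp(t), P.mean(0), P[t.argmin()],P[t.argmax()],len(xs)
E
python3 - <<'E'
from h import *
print('w1b',lineang('pics/raw_w1b.png',np.load('p1.npy'),(393,163)))
# w2 crop (357,282) -> full*1.5
print('w2',lineang('pics/raw_w2.png',np.load('p2.npy'),(int((357/2.2+80)*1.5),int((282/2.2+120)*1.5)),30))
for th in(80,95,120,150): print('w5',th,lineang('pics/raw_w5.png',np.load('p5.npy'),(368,333),22,112,th))
print('expect before: 97.0+60=157.0, after 97.0')
E
```

```text
w1b (np.float64(153.27588233207658), np.float64(28.475608661547987), array([ 533.93957286, -205.32137145]), array([ 545.40465229, -211.96523026]), array([ 520.55285614, -198.00370704]), 381)
w2 (np.float64(155.14264271234788), np.float64(22.24765690722345), array([ 534.25577886, -206.07288396]), array([ 545.10580922, -210.24737349]), array([ 524.54900851, -201.69448536]), 623)
w5 80 (np.float64(91.29644974107197), np.float64(21.649861103202035), array([ 544.98360713, -223.89212842]), array([ 544.85348479, -212.99999874]), array([ 544.46671672, -234.66415636]), 327)
w5 95 (np.float64(91.5778949000982), np.float64(21.2765537238556), array([ 545.01266946, -223.85087304]), array([ 545.279212  , -213.35529162]), array([ 545.24109905, -234.64096607]), 294)
w5 120 (np.float64(91.63689373189942), np.float64(20.09874426629027), array([ 545.01722014, -223.77709103]), array([ 544.94701551, -213.75070498]), array([ 544.36919905, -233.87416655]), 228)
w5 150 (np.float64(91.71926106394471), np.float64(19.31568295479773), array([ 544.99364353, -223.76551814]), array([ 544.61487102, -214.14614228]), array([ 544.70691424, -233.46776173]), 155)
expect before: 97.0+60=157.0, after 97.0
```

move_arm([
  {"x":-0.8,"y":0,"z":0,"roll":1},
  {"x":-0.8,"y":0,"z":0,"roll":1},
  {"x":0,"y":0,"z":0,"roll":1},
  {"x":0,"y":0,"z":0,"roll":1},
  {"x":0,"y":0,"z":0,"roll":1},
  {"x":0,"y":0,"z":0,"roll":1},
  {"x":0,"y":0,"z":0,"roll":1},
  {"x":0,"y":0,"z":0,"roll":1},
  {"x":0,"y":0,"z":0,"roll":1},
  {"x":0,"y":0,"z":0,"roll":1},
  {"x":0,"y":0,"z":0,"roll":0.75},
  {"x":0,"y":0,"z":0,"roll":0},
  {"x":0,"y":0,"z":0,"roll":0},
], grip=0.6)

```text
time: 9.28
tool_pos: [543.2, -211.8, 255.1]
tcp_rot: [-2.157, 1.568, 2.68]
contact_force: [0.9, -1.1, 0.5]
grip_width: 55.3
```

```bash
python3 - <<'E'
from h import *
o=bot.get_obs(); print(o['tool_pos'],o['contact_force'],o['joint_positions']); p=np.array([o['tool_pos'],o['tcp_rot']])
np.save('p6.npy',p); print(Ro.from_euler('xyz',p[1]).as_matrix().round(3))
save('wrist','w6',None,1.5)
E
```

```text
[ 543.16173699 -211.75062601  255.14435739] [ 0.88397522 -1.12769804  0.54571158] [-5.03102221e-01  4.48140635e-01  1.35007949e+00 -1.04109108e-04
  1.34582603e+00 -6.27587732e-01]
[[-0.002  0.992  0.124]
 [ 0.001  0.124 -0.992]
 [-1.    -0.002 -0.001]]
```

View pics/w6.png

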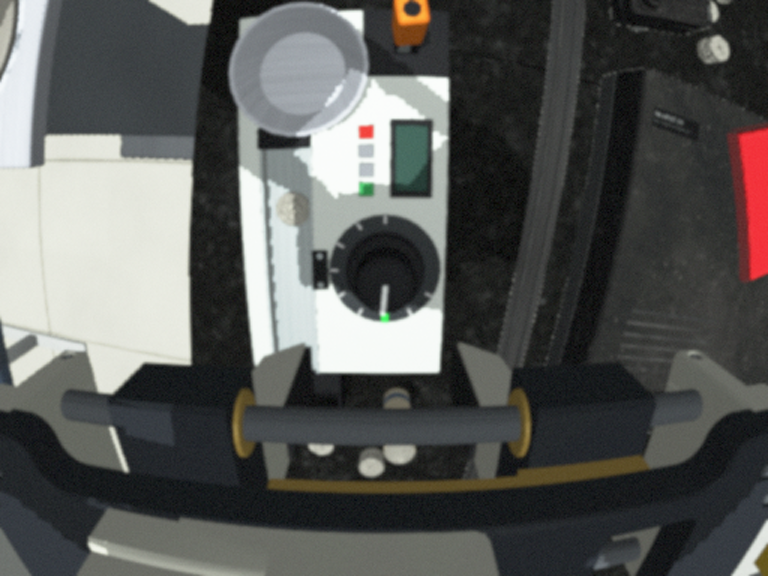

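Here the machine is lined up with the image. The line runs from (385,286) to (383,312), the green mark is at (384,319), the gate is withdrawn, the coins are at (293,209) and the stick top at (411,8).

```bash
python3 - <<'E'
from h import *
p=np.load('p6.npy')
for th in(95,130): print('w6',lineang('pics/raw_w6.png',p,(384,298),15,112,th))
print('edges far right of deck', w(p,449,90,72),w(p,441,372,72),'near',w(p,238,180,72),w(p,261,371,72))
print('track far edge',w(p,312,150,72),w(p,314,360,72),'near',w(p,262,150,72),w(p,275,350,72),'bed far/near end',w(p,316,372,60))
print('throat',w(p,285,148,66),'coins',w(p,293,209,66),'FL socket block',w(p,449,77,72))
print('stick',w(p,411,8,147),'green',w(p,384,319,76))
# template shift of knob top in side view, initial vs now
b=save('side','s6'); s0=cv2.imread('pics/raw_s0.png',0).astype(float); s6=cv2.cvtColor(b,cv2.COLOR_RGB2GRAY).astype(float)
X=np.array([543,-213,112.]); u,v=proj('side',X); print('knob px side',u,v,proj('side',X-[0,0,3]))
c=lambda a: cv2.resize(a[int(v)-18:int(v)+24,int(u)-30:int(u)+30],None,fx=6,fy=6,interpolation=cv2.INTER_CUBIC)
cv2.imwrite('pics/side_cmp.png',np.hstack([c(s0),c(s6)]))
E
```

```text
w6 (np.float64(91.9030387533542), np.float64(19.32155067326198), array([ 544.66882223, -223.07046319]), array([ 544.89070814, -213.32882664]), array([ 546.03753713, -232.62293475]), 200)
w6 (np.float64(91.76373346052961), np.float64(18.647870291485425), array([ 544.62096775, -223.28990746]), array([ 544.97665053, -213.99889325]), array([ 546.03753713, -232.62293475]), 145)
edges far right of deck [572.6 -78.2] [ 599.9 -291.7] near [ 429.9 -159.1] [ 454.7 -310.4]
track far edge [ 482.6 -133. ] [ 498.  -293.7] near [ 446.2 -135.9] [ 466.  -289.5] bed far/near end [ 499.1 -310.8]
throat [ 461.7 -133.3] coins [ 472.  -177.5] FL socket block [571.4 -68.7]
stick [537.1 -47.1] green [ 548.5 -250.4]
knob px side 272.6984582878868 212.56168245923195 (np.float64(272.6757590627553), np.float64(213.68441786537034))[ WARN:0@2.393] global loadsave.cpp:1063 imwrite_ Unsupported depth image for selected encoder is fallbacked to CV_8U.
```

View pics/side_cmp.png

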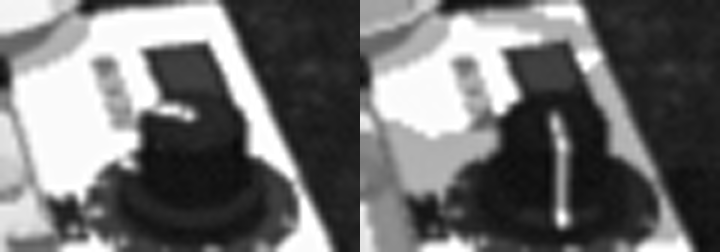

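The side view shows the knob at about the same height as before, but at about 1 px per 3 mm that isn't conclusive. The line consistently reads 2 to 5° short, so I'll test the lock mechanically: regrip and twist slightly anticlockwise without pressing.

move_arm([
  {"x":0.6,"y":0.01,"z":0.03,"roll":0},
  {"x":0.6,"y":0,"z":0,"roll":0},
  {"x":0.6,"y":0,"z":0,"roll":0},
  {"x":0.6,"y":0,"z":0,"roll":0},
  {"x":0.6,"y":0,"z":0,"roll":0},
  {"x":0.33,"y":0,"z":0,"roll":0},
  {"x":0.17,"y":0,"z":0,"roll":0},
  {"x":0,"y":0,"z":0,"roll":0},
  {"x":0,"y":0,"z":0,"roll":0},
], grip=0.6)

```text
time: 10.13
tool_pos: [544.4, -213.3, 116.9]
tcp_rot: [0.844, 1.57, -0.604]
contact_force: [-0.7, -0.5, 0.9]
grip_width: 55.1
```

move_arm([
  {"x":0,"y":0,"z":0,"roll":0},
  {"x":0,"y":0,"z":0,"roll":0},
  {"x":0,"y":0,"z":0,"roll":0},
  {"x":0,"y":0,"z":0,"roll":0},
  {"x":0,"y":0,"z":0,"roll":0},
], grip=0.2)

```text
time: 10.55
tool_pos: [545.2, -213.4, 117.7]
tcp_rot: [1.066, 1.567, -0.382]
contact_force: [2.5, 0.6, 4.6]
grip_width: 39.3
```

```bash
python3 - <<'E'
from h import *
o=bot.get_obs(); print(o['tool_pos'],o['contact_force'],o['moment'],o['joint_positions'][5],o['grip_width'])
E
```

```text
[ 545.23505664 -213.35128985  117.70682468] [2.47140287 0.55399629 4.61096175] [ 0.19334224 -0.64071571  0.04600897] -0.6273455656774277 39.29997221470582
```

move_arm([
  {"x":0,"y":0,"z":0,"roll":-0.5},
  {"x":0,"y":0,"z":0,"roll":-0.5},
  {"x":0,"y":0,"z":0,"roll":0},
  {"x":0,"y":0,"z":0,"roll":0},
])

```text
time: 10.88
tool_pos: [545.2, -213.3, 117.4]
tcp_rot: [1.011, 1.568, -0.368]
contact_force: [6.0, 0.3, 4.0]
grip_width: 38.8
```

```bash
python3 - <<'E'
from h import *
o=bot.get_obs(); print(o['tool_pos'],o['contact_force'],o['moment'],o['joint_positions'][5],o['grip_width'])
E
```

```text
[ 545.23533944 -213.34568785  117.40775134] [6.03326397 0.275859   4.00744303] [ 0.16973451 -1.03969468 -0.02145109] -0.6961239753100701 38.754511713100804
```

move_arm([
  {"x":0,"y":0,"z":0,"roll":-0.5},
  {"x":0,"y":0,"z":0,"roll":0},
])

```text
time: 11.05
tool_pos: [545.3, -213.3, 117.3]
tcp_rot: [1.004, 1.568, -0.339]
contact_force: [5.9, 1.5, 3.7]
grip_width: 39.4
```

```bash
python3 - <<'E'
from h import *
o=bot.get_obs(); print(o['tool_pos'],o['contact_force'],o['moment'],o['tau'][5],o['joint_positions'][5],o['grip_width'])
E
```

```text
[ 545.27605861 -213.32937159  117.31536981] [5.90681114 1.48819961 3.68641319] [ 0.1826231  -1.09685155 -0.01232717] -0.3716410417109728 -0.7323982204045388 39.35807671234493
```

move_arm([
  {"x":0,"y":0,"z":0,"roll":-0.5},
  {"x":0,"y":0,"z":0,"roll":-0.5},
  {"x":0,"y":0,"z":0,"roll":0},
])

```text
time: 11.3
tool_pos: [545.3, -213.3, 117.3]
tcp_rot: [0.964, 1.567, -0.309]
contact_force: [6.3, 1.2, 4.5]
grip_width: 39.0
```

```bash
python3 - <<'E'
from h import *
o=bot.get_obs(); print(o['tool_pos'],o['contact_force'],o['moment'],o['tau'][5],o['joint_positions'][5],o['grip_width'])
p=np.array([o['tool_pos'],o['tcp_rot']]); np.save('p7.npy',p); save('wrist','w7',None,1.5)
E
```

```text
[ 545.34774694 -213.3368821   117.32161242] [6.30211428 1.24463049 4.54048396] [ 0.19485115 -1.08123364 -0.11655396] -0.5075288191437721 -0.8022282185293427 39.0413235968112
```

move_arm([
  {"x":0,"y":0,"z":0,"roll":0},
  {"x":0,"y":0,"z":0,"roll":0},
  {"x":0,"y":0,"z":0,"roll":0},
  {"x":0,"y":0,"z":0,"roll":0},
  {"x":-0.6,"y":0,"z":0,"roll":0},
  {"x":-0.6,"y":0,"z":0,"roll":0},
  {"x":-0.6,"y":0,"z":0,"roll":0},
  {"x":-0.6,"y":0,"z":0,"roll":0.6},
  {"x":-0.6,"y":0,"z":0,"roll":1},
  {"x":-0.4,"y":0,"z":0,"roll":1},
  {"x":0,"y":0,"z":0,"roll":0},
  {"x":0,"y":0,"z":0,"roll":0},
], grip=0.6)

```text
time: 12.35
tool_pos: [544.0, -213.2, 252.7]
tcp_rot: [0.482, 1.57, -0.972]
contact_force: [-0.9, -0.2, -0.1]
grip_width: 54.8
```

```bash
python3 - <<'E'
from h import *
o=bot.get_obs(); p=np.array([o['tool_pos'],o['tcp_rot']]); np.save('p8.npy',p); print(p[0],o['joint_positions'],o['tau'][5])
save('wrist','w8',None,1.5)
for th in(95,130): print('w8',lineang('pics/raw_w8.png',p,(384,298),16,112,th))
R=Ro.from_euler('xyz',p[1]).as_matrix(); print(R.round(3)); print((R.T@(np.array([537.2,-47.8,190])-p[0])/40).round(2))
E
```

```text
[ 543.96352786 -213.21218731  252.65740137] [-5.04542848e-01  4.50591633e-01  1.35305265e+00 -3.12348617e-04
  1.33734633e+00 -6.21582422e-01] 0.23686140775680542
w8 (np.float64(99.74672415604687), np.float64(21.169643052821144), array([ 546.21785886, -223.88822972]), array([ 543.86892651, -213.21609609]), array([ 547.01773094, -234.15490431]), 222)
w8 (np.float64(100.02922606039787), np.float64(20.500210956803535), array([ 546.30823275, -224.17303248]), array([ 543.9477188 , -213.87951018]), array([ 547.01773094, -234.15490431]), 161)
[[ 0.     0.993  0.117]
 [-0.001  0.117 -0.993]
 [-1.     0.     0.001]]
[ 1.56  0.31 -4.13]
```

The unpressed twist turned the line 8° (92° to 100°), so the dial either has play in the notch or was on a tooth. I'll touch the knob's top with closed fingers to measure its height: TCP should read about 137 if up, about 134 if low.

move_arm([
  {"x":0.6,"y":0,"z":0,"roll":0},
  {"x":0.6,"y":0,"z":0,"roll":0},
  {"x":0.6,"y":0,"z":0,"roll":0},
  {"x":0.6,"y":0,"z":0,"roll":0},
  {"x":0.3,"y":0,"z":0,"roll":0},
  {"x":0.05,"y":0,"z":0,"roll":0},
  {"x":0,"y":0,"z":0,"roll":0},
  {"x":0,"y":0,"z":0,"roll":0},
  {"x":0,"y":0,"z":0,"roll":0},
], grip=0)

```text
time: 13.15
tool_pos: [544.5, -213.3, 143.3]
tcp_rot: [0.894, 1.569, -0.561]
contact_force: [-0.4, 0.9, -0.3]
grip_width: 1.6
```

move_arm([
  {"x":0.03,"y":0,"z":0,"roll":0},
  {"x":0,"y":0,"z":0,"roll":0},
  {"x":0,"y":0,"z":0,"roll":0},
])

```text
time: 13.4
tool_pos: [544.3, -213.2, 141.8]
tcp_rot: [0.856, 1.57, -0.599]
contact_force: [-0.1, 0.4, 0.0]
grip_width: 0.6
```

move_arm([
  {"x":0.03,"y":0,"z":0,"roll":0},
  {"x":0,"y":0,"z":0,"roll":0},
  {"x":0,"y":0,"z":0,"roll":0},
])

```text
time: 13.65
tool_pos: [544.1, -213.1, 140.1]
tcp_rot: [-0.663, 1.571, -2.118]
contact_force: [-0.8, 0.9, 0.1]
grip_width: 0.4
```

move_arm([
  {"x":0.03,"y":0,"z":0,"roll":0},
  {"x":0,"y":0,"z":0,"roll":0},
  {"x":0,"y":0,"z":0,"roll":0},
])

```text
time: 13.9
tool_pos: [544.1, -213.1, 138.8]
tcp_rot: [-1.642, 1.571, -3.096]
contact_force: [-0.2, 0.0, 0.1]
grip_width: 0.5
```

move_arm([
  {"x":0.03,"y":0,"z":0,"roll":0},
  {"x":0,"y":0,"z":0,"roll":0},
  {"x":0,"y":0,"z":0,"roll":0},
])

```text
time: 14.15
tool_pos: [544.1, -213.1, 137.6]
tcp_rot: [-1.819, 1.571, 3.009]
contact_force: [-0.4, 0.2, -0.4]
grip_width: 0.5
```

move_arm([
  {"x":0.02,"y":0,"z":0,"roll":0},
  {"x":0,"y":0,"z":0,"roll":0},
  {"x":0,"y":0,"z":0,"roll":0},
])

```text
time: 14.4
tool_pos: [544.2, -213.2, 137.3]
tcp_rot: [0.814, 1.57, -0.641]
contact_force: [0.6, -0.4, 2.8]
grip_width: 0.6
```

move_arm([
  {"x":0.02,"y":0,"z":0,"roll":0},
  {"x":0,"y":0,"z":0,"roll":0},
  {"x":0,"y":0,"z":0,"roll":0},
])

```text
time: 14.65
tool_pos: [544.2, -213.2, 136.4]
tcp_rot: [0.849, 1.57, -0.606]
contact_force: [-0.4, 0.8, 4.9]
grip_width: 0.6
```

Contact starts at TCP z 137.3, so the knob top is at 112 mm. The dial is fully up and locked, and the angle scatter is play plus measurement bias. Next, lift and go above the stick.

move_arm([
  {"x":-0.8,"y":0,"z":0,"roll":0},
  {"x":-0.8,"y":0,"z":0,"roll":0},
  {"x":0,"y":0.05,"z":-0.69,"roll":0},
  {"x":0,"y":0.05,"z":-0.69,"roll":0},
  {"x":0,"y":0.05,"z":-0.69,"roll":0},
  {"x":0,"y":0.05,"z":-0.69,"roll":0},
  {"x":0,"y":0.05,"z":-0.69,"roll":0},
  {"x":0,"y":0.05,"z":-0.69,"roll":0},
  {"x":0,"y":0,"z":0,"roll":0},
  {"x":0,"y":0,"z":0,"roll":0},
  {"x":0,"y":0,"z":0,"roll":0},
], grip=0.55)

```text
time: 15.57
tool_pos: [537.0, -47.6, 199.9]
tcp_rot: [-0.461, 1.57, -1.916]
contact_force: [-0.8, -1.1, 0.5]
grip_width: 50.7
```

```bash
python3 - <<'E'
from h import *
o=bot.get_obs(); p=np.array([o['tool_pos'],o['tcp_rot']]); np.save('p9.npy',p); print(p[0],o['joint_positions'],o['contact_force'])
R=Ro.from_euler('xyz',p[1]).as_matrix(); print(R.round(3)); print((R.T@(np.array([537.0,-48,129])-p[0])/40).round(3))
# residual of stick position by top view orange now vs expected is occluded; wrist orange:
im=cv2.cvtColor(save('wrist','w9'),cv2.COLOR_RGB2HSV); m=cv2.inRange(im,(5,150,60),(22,255,255)); ys,xs=np.where(m); print(len(xs),xs.mean(),np.percentile(xs,[2,98]),np.percentile(ys,[2,98]))
E
```

```text
[536.95574202 -47.55702432 199.8730206 ] [-2.30281012e-01  4.14135289e-01  1.56482948e+00 -5.23677834e-04
  1.16268336e+00 -3.46454865e-01] [-0.84362303 -1.12034633  0.46071037]
[[-0.     0.993  0.116]
 [-0.     0.116 -0.993]
 [-1.    -0.     0.   ]]
[1.772 0.    0.01 ]
1180 266.071186440678 [180. 396.] [193. 325.]
```

move_arm([
  {"x":0.35,"y":0,"z":0,"roll":0},
  {"x":0.35,"y":0,"z":0,"roll":0},
  {"x":0.35,"y":0,"z":0,"roll":0},
  {"x":0.35,"y":0,"z":0,"roll":0},
  {"x":0.35,"y":0,"z":0,"roll":0},
  {"x":0,"y":0,"z":0,"roll":0},
  {"x":0,"y":0,"z":0,"roll":0},
], grip=0.55)

```text
time: 16.2
tool_pos: [536.6, -48.2, 129.6]
tcp_rot: [-1.787, 1.569, 3.04]
contact_force: [0.2, 0.4, -0.1]
grip_width: 50.5
```

move_arm([
  {"x":0,"y":0,"z":0,"roll":0},
  {"x":0,"y":0,"z":0,"roll":0},
  {"x":0,"y":0,"z":0,"roll":0},
  {"x":0,"y":0,"z":0,"roll":0},
  {"x":0,"y":0,"z":0,"roll":0},
  {"x":0,"y":0,"z":0,"roll":0},
], grip=0.1)

```text
time: 16.7
tool_pos: [537.1, -47.2, 130.5]
tcp_rot: [1.089, 1.57, -0.366]
contact_force: [0.5, -0.3, 1.8]
grip_width: 18.0
```

```bash
python3 - <<'E'
from h import *
o=bot.get_obs(); print(o['tool_pos'],o['contact_force'],o['moment'],o['joint_positions'],o['grip_width'])
E
```

```text
[537.05956845 -47.24015421 130.46325499] [ 0.52526926 -0.25240313  1.807523  ] [-0.04098213 -0.05778579  0.03228604] [-2.29865935e-01  4.93745976e-01  1.65080659e+00 -1.22706259e-04
  9.96288069e-01 -3.45838788e-01] 17.99909232160112
```

Handle gripped (width 18.0) with little side force. I'll record the socket pose as (537.1,-47.2,130.5), lift, and move above the track behind the coins.

move_arm([
  {"x":-0.2,"y":0,"z":0,"roll":0},
  {"x":-0.4,"y":0,"z":0,"roll":0},
  {"x":-0.4,"y":0,"z":0,"roll":0},
  {"x":-0.4,"y":0,"z":0,"roll":0},
  {"x":-0.4,"y":0,"z":0,"roll":0},
  {"x":-0.45,"y":0,"z":0,"roll":0},
  {"x":0,"y":0,"z":0,"roll":0},
  {"x":0,"y":-0.35,"z":0.38,"roll":0},
  {"x":0,"y":-0.35,"z":0.38,"roll":0},
  {"x":0,"y":-0.35,"z":0.38,"roll":0},
  {"x":0,"y":-0.35,"z":0.38,"roll":0},
  {"x":0,"y":-0.35,"z":0.38,"roll":0},
  {"x":0,"y":-0.36,"z":0.39,"roll":0},
  {"x":0,"y":0,"z":0,"roll":0},
  {"x":0,"y":0,"z":0,"roll":0},
])

```text
time: 17.95
tool_pos: [463.1, -148.4, 219.8]
tcp_rot: [-2.398, 1.57, 2.429]
contact_force: [-0.3, -1.3, -0.3]
grip_width: 17.6
```

```bash
python3 - <<'E'
from h import *
o=bot.get_obs(); p=np.array([o['tool_pos'],o['tcp_rot']]); print(p[0],o['contact_force'],o['grip_width'])
R=Ro.from_euler('xyz',p[1]).as_matrix(); print((R.T@(np.array([463.8,-148.2,167.5])-p[0])/40).round(3))
ims=save('side','s10',(150,80,350,280),2); 
print('proj tip',(np.array(proj('side',p[0]-[0,0,105.5]))-[150,80])*2)
cv2.imwrite('pics/s10.png',ims[:,:,::-1])
E
```

```text
[ 463.13970106 -148.39798543  219.80449734] [-0.26158412 -1.320999   -0.27679194] 17.62093997500881
[ 1.308  0.017 -0.003]
proj tip [171.04058338 235.02560366]
```

View pics/s10.png

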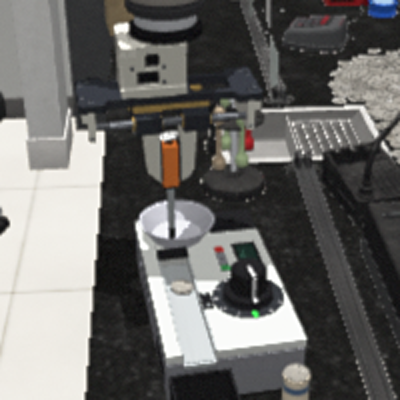

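The side view shows the stick hanging upright with its tip at (171,236), which matches the projection (171,235). The coins are on the bed at (181,288) and the line points at green. Lower it in.

move_arm([
  {"x":0.4,"y":0.02,"z":0,"roll":0},
  {"x":0.4,"y":0,"z":0,"roll":0},
  {"x":0.25,"y":0,"z":0,"roll":0},
  {"x":0.15,"y":0,"z":0,"roll":0},
  {"x":0.08,"y":0,"z":0,"roll":0},
  {"x":0,"y":0,"z":0,"roll":0},
  {"x":0,"y":0,"z":0,"roll":0},
])

```text
time: 18.58
tool_pos: [464.9, -147.7, 169.2]
tcp_rot: [0.971, 1.57, -0.483]
contact_force: [-0.2, 0.1, -0.6]
grip_width: 17.6
```

move_arm([
  {"x":0.03,"y":0,"z":0,"roll":0},
  {"x":0,"y":0,"z":0.15,"roll":0},
  {"x":0,"y":0,"z":0.15,"roll":0},
  {"x":0,"y":0,"z":0.15,"roll":0},
  {"x":0,"y":0,"z":0.15,"roll":0},
  {"x":0,"y":0,"z":0.15,"roll":0},
  {"x":0,"y":0,"z":0.15,"roll":0},
  {"x":0,"y":0,"z":0.15,"roll":0},
  {"x":0,"y":0,"z":0.15,"roll":0},
  {"x":0,"y":0,"z":0.15,"roll":0},
  {"x":0,"y":0,"z":0.15,"roll":0},
  {"x":0,"y":0,"z":0.15,"roll":0},
  {"x":0,"y":0,"z":0.15,"roll":0},
  {"x":0,"y":0,"z":0,"roll":0},
])

```text
time: 19.75
tool_pos: [470.5, -219.6, 166.6]
tcp_rot: [-2.078, 1.564, 2.75]
contact_force: [-6.0, 2.1, -0.3]
grip_width: 17.9
```

```bash
python3 - <<'E'
from h import *
o=bot.get_obs(); p=np.array([o['tool_pos'],o['tcp_rot']]); print(p[0],o['contact_force'],o['grip_width'])
q=p[0][:2]-[507.3,-172.9]; c,s=np.cos(.126),np.sin(.126); print('machine',q@[c,s],q@[-s,c])
im=save('side','s11'); u,v=map(int,proj('side',np.array([472,-177.5,63])));t=proj('side',p[0]-[0,0,105.5]); g=cv2.cvtColor(im,cv2.COLOR_RGB2GRAY)
s0=cv2.imread('pics/raw_s10.png',0)
d=np.abs(g.astype(int)-s0); print('old coin px',u,v,'diff there',d[v-3:v+4,u-5:u+6].mean(),'tip px',t)
E
```

```text
[ 470.49420343 -219.57819573  166.59377293] [-6.04803991  2.09837884 -0.3416398 ] 17.91827220609317
machine -42.3799211713256 -41.68288496347902
old coin px 240 222 diff there 58.79220779220779 tip px (np.float64(240.46086097791155), np.float64(234.3717165835849))
```

```bash
python3 - <<'E'
from h import *
o=bot.get_obs(); print(o['contact_force'],o['moment'],o['tau'].round(2))
c,s=np.cos(.126),np.sin(.126)
M=lambda x,y,z: np.array([507.3+c*x-s*y,-172.9+s*x+c*y,z])
a=cv2.imread('pics/raw_s10.png',0); b=cv2.imread('pics/raw_s11.png',0)
a0=cv2.imread('pics/raw_s0.png',0)
for n,im in(('s10',a),('s11',b)):
    print(n)
    for x in(-52,-46,-40,-34,-28): print(x,[int(im[int(round(v)),int(round(u))]) for u,v in (proj('side',M(x,y,62)) for y in range(20,-130,-6))])
top=save('top','t11'); print('top')
g=cv2.cvtColor(top,cv2.COLOR_RGB2GRAY); g0=cv2.imread('pics/raw_t0.png',0)
for n,im in(('t0',g0),('t11',g)):
    for x in(-52,-40,-28): print(n,x,[int(im[int(round(v)),int(round(u))]) for u,v in (proj('top',M(x,y,62)) for y in range(20,-130,-6))])
E
```

```text
[-3.80063886  1.28955725  0.29338148] [0.51268273 1.10581803 0.14441743] [ -0.29 -44.86 -25.08   0.41  -1.99   0.06]
s10
-52 [171, 187, 180, 223, 217, 222, 216, 217, 221, 217, 221, 220, 218, 222, 220, 222, 221, 223, 222, 221, 222, 223, 224, 223, 225]
-46 [139, 140, 176, 186, 139, 157, 225, 223, 223, 224, 224, 224, 223, 224, 224, 223, 223, 223, 224, 222, 223, 223, 224, 223, 224]
-40 [138, 149, 199, 195, 204, 144, 153, 225, 225, 224, 223, 224, 224, 225, 223, 225, 225, 225, 226, 225, 226, 226, 227, 227, 227]
-34 [137, 153, 200, 202, 193, 169, 154, 226, 225, 225, 225, 226, 225, 225, 225, 225, 225, 226, 226, 226, 226, 225, 227, 227, 227]
-28 [136, 135, 151, 201, 178, 129, 215, 226, 226, 225, 226, 225, 226, 226, 226, 226, 226, 226, 226, 226, 226, 227, 226, 226, 227]
s11
-52 [204, 175, 142, 137, 137, 137, 141, 137, 138, 136, 139, 136, 136, 179, 157, 185, 223, 223, 222, 221, 223, 224, 224, 223, 225]
-46 [228, 227, 146, 119, 114, 55, 102, 138, 124, 125, 139, 140, 140, 140, 137, 172, 224, 223, 223, 223, 223, 223, 224, 223, 225]
-40 [138, 138, 95, 91, 81, 33, 103, 124, 119, 111, 100, 140, 141, 
[... 394 characters left out ...]
1, 242, 243, 243, 242, 242, 238, 240, 242, 242, 243, 242, 244]
t0 -40 [245, 226, 214, 214, 214, 232, 245, 245, 245, 243, 239, 239, 244, 244, 244, 245, 244, 244, 244, 244, 244, 244, 244, 243, 239]
t0 -28 [243, 228, 216, 207, 199, 233, 244, 244, 245, 238, 222, 234, 245, 243, 244, 243, 243, 243, 243, 243, 242, 242, 242, 243, 239]
t11 -52 [139, 127, 105, 153, 163, 162, 156, 114, 42, 157, 255, 254, 255, 138, 80, 104, 73, 65, 64, 73, 98, 84, 79, 105, 118]
t11 -40 [167, 150, 112, 70, 120, 147, 91, 62, 60, 107, 251, 151, 65, 92, 75, 63, 69, 102, 115, 92, 85, 102, 121, 131, 137]
t11 -28 [144, 128, 110, 60, 66, 145, 142, 127, 126, 85, 52, 64, 83, 65, 66, 105, 118, 85, 91, 103, 126, 134, 141, 148, 157]
```

```bash
python3 - <<'E'
from h import *
c,s=np.cos(.126),np.sin(.126)
def toM(P): q=P[:2]-[507.3,-172.9]; return np.round([q@[c,s],q@[-s,c]],1)
im=cv2.imread('pics/raw_s11.png'); hsv=cv2.cvtColor(im,cv2.COLOR_BGR2HSV); g=cv2.cvtColor(im,cv2.COLOR_BGR2GRAY)
m=cv2.inRange(hsv,(5,150,60),(20,255,255)); n,l,st,ce=cv2.connectedComponentsWithStats(m)
print([ (list(map(int,st[i])),ce[i].round(1)) for i in range(1,n) if st[i,4]>40])
print('expected axis px: top/bottom handle, tip', [np.round(proj('side',np.array([470.5,-219.6,166.6-105.5+h])),1) for h in(122,70,0)])
for r in range(184,250,2): print(r,' '.join('%3d'%x for x in g[r,222:262]))
E
```

```text
[([315, 72, 13, 6, 71], array([321. ,  74.7])), ([486, 73, 20, 6, 44], array([493.9,  75.1])), ([236, 188, 9, 21, 163], array([240.1, 197.6]))]
expected axis px: top/bottom handle, tip [array([239.2, 187.8]), array([239.8, 208.4]), array([240.5, 234.4])]
184  73  43  32  31  33  32  32  32  30  29  32  32  26  29  93 210 224 222 220 219 215 169 129 118 128  90  54  42  50  51  51  70 116  69  32  26  30  28  32  34
186 103  53  36  35  33  39  43  50  53  53  62  66  74  75 118 199 212 205 204 205 203 116  55  97 129 130 129 131 130 132 130 145 215 200 125  56  34  40  38  39
188 139 128 140 143 119 128 132 131 131 130 132 131 130 103 126 112  62  41  39  61 118 102  52  69 123 131 129 132 131 129 130 146 187 217 228 123  44  39  39  39
190 137 138 139 142 131 130 131 132 130 131 130 132 127  79  96 128 102  72  65  88 129 130  66  56 121 132 131 133 130 130 130 150 187 203 220 119  45  38  37  33
192 137 138 140 140 129 125 130 130 130 130 131 132 130  78  83 118 124 122 118 119 116 109  66  58 122 132 132 131 131 130 132 161 200 226 142  62  38  36  37  38
194 138 135 137 140 140 1
[... 3866 characters left out ...]
 136 114 145 195 217 220 220 220 220 217 187
242  22  26  27  51  65  66 107 234 253 251 251 250 251 251 243 229 186 171 170 172 174 217 184 152 165 149 142 142 141 138 129 158 221 251 252 252 251 251 252 251
244  25  24  23  35  61  63  63 133 251 252 251 250 250 251 251 224 219 224 224 225 226 226 227 226 229 227 228 229 228 188 169 139 163 215 249 251 250 250 251 251
246  26  20  24  28  49  64  66 122 240 253 251 251 250 251 251 242 229 224 222 224 224 224 226 227 226 226 227 226 227 227 226 209 147 213 249 251 250 250 251 250
248  25  23  17  23  43  61  48  70 150 252 252 251 250 250 251 251 224 219 223 224 224 223 223 227 226 226 227 227 226 227 226 226 166 155 214 249 251 251 250 250
```

```bash
python3 - <<'E'
from h import *
c,s=np.cos(.126),np.sin(.126)
def toM(u,v,z): q=onz('side',u,v,z)[:2]-[507.3,-172.9]; return np.round([q@[c,s],q@[-s,c]],1)
print('tip',toM(239,227,62),'coin top c',toM(245,229.5,66),'lead',toM(244,235,60),'left/right',toM(237.5,230,66),toM(251,230,66))
print('bracket',toM(251,226.5,76),toM(251,232,76),toM(254,233,72))
print('far track edge',toM(250,238,72),toM(248.5,232,72),'near bed edge', toM(234,230,60))
M=lambda x,y,z: np.array([507.3+c*x-s*y,-172.9+s*x+c*y,z])
for n,X in dict(gate=M(-23,-44,66),farw=M(-23,-30,72),nearw=M(-57,-30,72)).items(): print(n,np.round(proj('side',X),1))
E
```

```text
tip [-41.2 -14.8] coin top c [-30.3 -32.3] lead [-34.8 -44.1] left/right [-47.2 -30.7] [-17.3 -36.8]
bracket [-17.3 -37.2] [-21.2 -57.3] [-14.4 -57. ]
far track edge [-26.4 -72.9] [-25.6 -50.9] near bed edge [-53.9 -21.1]
gate [249.1 232.2]
farw [248.  226.4]
nearw [233.1 228.2]
```

The coins moved to about (-34,-32), but the stick swivelled about the jaw axis so its tip lags about 27 mm. It was also pushing on the coins' near side, wedging them to the far wall. I'll back up to the throat wall to straighten the stick, then turn the gripper 90° so the jaws lie along the push.

move_arm([
  {"x":0,"y":0,"z":-0.3,"roll":0},
  {"x":0,"y":0,"z":-0.3,"roll":0},
  {"x":0,"y":0.03,"z":-0.3,"roll":0},
  {"x":0,"y":0.03,"z":-0.3,"roll":0},
  {"x":0,"y":0,"z":-0.2,"roll":0},
  {"x":0,"y":0,"z":-0.15,"roll":0},
  {"x":0,"y":0,"z":-0.15,"roll":0},
  {"x":0,"y":0,"z":-0.15,"roll":0},
  {"x":0,"y":0,"z":-0.1,"roll":0},
  {"x":0,"y":0,"z":-0.06,"roll":0},
  {"x":0,"y":0,"z":0,"roll":0},
])

```text
time: 20.77
tool_pos: [467.0, -140.1, 168.9]
tcp_rot: [0.64, 1.566, -0.814]
contact_force: [1.7, -4.2, 1.5]
grip_width: 17.9
```

```bash
cat >> h.py <<'E'
c_,s_=np.cos(.126),np.sin(.126)
def toM(P): q=np.asarray(P)[:2]-[507.3,-172.9]; return np.round([q@[c_,s_],q@[-s_,c_]],1)
def M(x,y,z): return np.array([507.3+c_*x-s_*y,-172.9+s_*x+c_*y,z])
def state():
    o=bot.get_obs(); print(o['time'].__round__(2),o['tool_pos'].round(1),'M',toM(o['tool_pos']),'F',o['contact_force'].round(1),'mom',o['moment'].round(2),'j',o['joint_positions'].round(2),'g',round(o['grip_width'],1)); return np.array([o['tool_pos'],o['tcp_rot']])
def dump(n,f,X,a=20,b=12,st=2):
    im=save(n,f); g=cv2.cvtColor(im,cv2.COLOR_RGB2GRAY); u,v=map(int,proj(n,X)); print('cols from',u-b)
    for r in range(v-a,v+a//2,st): print(r,' '.join('%3d'%x for x in g[r,u-b:u+b+1]))
    return im
E
python3 - <<'E'
from h import *
p=state(); X=p[0]-[0,0,105.5]; print('expected handle/tip',[np.round(proj('side',X+[0,0,h]),1) for h in(122,70,0)])
im=dump('side','s12',X,36,10)
hsv=cv2.cvtColor(im,cv2.COLOR_RGB2HSV); m=cv2.inRange(hsv,(5,150,60),(20,255,255)); n,l,st,ce=cv2.connectedComponentsWithStats(m)
print([list(map(int,st[i])) for i in range(1,n) if st[i,4]>90])
E
```

```text
20.77 [ 467.  -140.1  168.9] M [-35.8  37.6] F [ 1.7 -4.2  1.5] mom [-1.05 -0.27  0.02] j [-0.45  0.36  1.75 -0.    1.03 -0.56] g 17.9
expected handle/tip [array([236.3, 168.8]), array([236.9, 188.6]), array([237.6, 213.5])]
cols from 227
177 132 132 131 130 131 110  73  89  96  96  97  97  97  94  57  78 125 132 132 131 132
179 133 132 130 130 133 110  66  87  95  97  95  96  99  94  59  75 124 132 132 132 131
181 131 131 131 131 132 110  64  85  95  96  95  96  97  95  61  74 123 132 133 131 132
183 137 131 132 133 133 131  74  86  95  96  95  93  99  92  57  68 123 132 132 132 137
185 182 156 139 132 132 130  69  84  94  96  96  94  96  91  57  57 122 133 137 143 143
187 204 206 203 178 151 132  78  86  95  94  95  95  94  94  97  98 131 141 143 143 142
189 203 203 205 207 207 198 174 119  94  92  94  89  90 132 193 212 195 156 142 141 139
191 197 199 203 220 222 237 249 248 169  81  59  79 182 243 248 237 182 159 153 144 138
193 207 231 242 244 243 242 243 245 198 119  97 111 213 243 195 162 159 161 162 163 163
195 243 245 244 244 244 243 244 246 209 123  97 108 185 177 162 161 1
[... 839 characters left out ...]
140 141 142 140 137 138 140 141 139 140 139 121 120 154 174
217 220 219 188 161 161 142 139 140 140 141 139 138 139 139 140 138 139 137 113 131 166
219 251 252 252 253 232 173 141 137 139 138 137 138 139 138 137 139 138 139 130 146 178
221 251 251 251 251 226 194 174 170 171 174 175 217 224 184 173 173 169 146 134 123 185
223 251 250 251 251 251 232 224 224 226 227 227 225 225 225 226 227 227 225 223 191 155
225 252 250 250 251 251 225 198 218 223 225 226 226 225 225 226 225 226 225 225 224 185
227 253 251 250 251 251 251 232 224 221 224 226 226 221 220 206 211 216 215 210 219 216
229 252 251 251 251 251 251 232 209 217 222 221 205 192 195 194 202 204 202 202 202 199
[[233, 169, 9, 22, 160]]
```

The stick is upright again (tip at row 213, as expected). Move off the wall and turn the gripper 90°.

move_arm([
  {"x":0,"y":0,"z":0.15,"roll":0},
  {"x":0,"y":0,"z":0,"roll":-1},
  {"x":0,"y":0,"z":0,"roll":-1},
  {"x":0,"y":0,"z":0,"roll":-1},
  {"x":0,"y":0,"z":0,"roll":-1},
  {"x":0,"y":0,"z":0,"roll":-1},
  {"x":0,"y":0,"z":0,"roll":-1},
  {"x":0,"y":0,"z":0,"roll":-1},
  {"x":0,"y":0,"z":0,"roll":-1},
  {"x":0,"y":0,"z":0,"roll":-1},
  {"x":0,"y":0,"z":0,"roll":-1},
  {"x":0,"y":0,"z":0,"roll":-1},
  {"x":0,"y":0,"z":0,"roll":-1},
  {"x":0,"y":0,"z":0,"roll":0},
])

```text
time: 21.98
tool_pos: [466.2, -144.9, 167.3]
tcp_rot: [2.995, 1.569, 2.38]
contact_force: [-0.9, -0.3, -1.2]
grip_width: 18.0
```

move_arm([
  {"x":0,"y":0,"z":0,"roll":-1},
  {"x":0,"y":0,"z":0,"roll":-1},
  {"x":0,"y":0,"z":0,"roll":-1},
  {"x":0,"y":0,"z":0,"roll":-1},
  {"x":0,"y":0,"z":0,"roll":-1},
  {"x":0,"y":0,"z":0,"roll":-1},
  {"x":0,"y":0,"z":0,"roll":-1},
  {"x":0,"y":0,"z":0,"roll":-1},
  {"x":0,"y":0,"z":0,"roll":-1},
  {"x":0,"y":0,"z":0,"roll":-1},
  {"x":0,"y":0,"z":0,"roll":-0.5},
  {"x":0,"y":0,"z":0,"roll":0},
  {"x":0,"y":0,"z":0,"roll":0},
])

```text
time: 23.07
tool_pos: [466.4, -145.1, 167.5]
tcp_rot: [2.283, 1.57, 2.397]
contact_force: [-0.2, 0.3, -0.6]
grip_width: 18.1
```

```bash
python3 - <<'E'
from h import *
p=state(); R=Ro.from_euler('xyz',p[1]).as_matrix(); print(R.round(3))
print((R.T@(M(-32,-15,167)-p[0])/40).round(3))
E
```

```text
23.07 [ 466.4 -145.1  167.5] M [-37.1  32.7] F [-0.2  0.3 -0.6] mom [ 0.08 -0.08  0.01] j [-0.46  0.37  1.75  0.    1.03 -2.14] g 18.1
[[-0.001 -0.113  0.994]
 [ 0.001  0.994  0.113]
 [-1.     0.001 -0.001]]
[ 0.011 -1.192  0.143]
```

move_arm([
  {"x":0,"y":-0.25,"z":0.06,"roll":0},
  {"x":0,"y":-0.25,"z":0.06,"roll":0},
  {"x":0,"y":-0.25,"z":0,"roll":0},
  {"x":0,"y":-0.2,"z":0,"roll":0},
  {"x":0,"y":-0.15,"z":0,"roll":0},
  {"x":0,"y":-0.12,"z":0,"roll":0},
  {"x":0,"y":-0.12,"z":0,"roll":0},
  {"x":0,"y":-0.12,"z":0,"roll":0},
  {"x":0,"y":-0.12,"z":0,"roll":0},
  {"x":0,"y":0,"z":0,"roll":0},
])

```text
time: 23.9
tool_pos: [478.8, -208.3, 167.8]
tcp_rot: [-1.073, 1.57, -0.958]
contact_force: [-1.1, 0.2, -1.4]
grip_width: 17.9
```

```bash
python3 - <<'E'
from h import *
p=state(); X=p[0]-[0,0,105.5]; print('exp tip',[np.round(proj('side',X+[0,0,h]),1) for h in(122,70,0)])
im=dump('side','s13',X,16,14)
print('coin rear at tip',np.round(proj('side',M(-32,p[0][1]*0+toM(p[0])[1]-17.5,66)),1))
E
```

```text
23.9 [ 478.8 -208.3  167.8] M [-32.7 -31.6] F [-1.1  0.2 -1.4] mom [ 0.08 -0.17  0.01] j [-0.56  0.42  1.66 -0.    1.07 -2.24] g 17.9
exp tip [array([242.9, 184.5]), array([243.4, 204.9]), array([243.9, 230.8])]
cols from 229
214 236 215 179 178 215 164 140 139 141 139 140 132 104  98  99 104 131 165 176 177 176 178 177 177 178 176 174 178 177
216 251 226 222 225 226 185 148 138 139 140 140 126 103  97 101 115 120 148 174 177 178 176 176 178 176 177 177 178 177
218 251 227 215 223 226 227 167 139 140 139 138 127 103  99 102 115 113 118 154 174 177 175 176 177 176 177 176 178 177
220 184 185 164 169 149 146 141 140 138 139 139 125 102  98 101 124 131 110 133 167 176 178 176 177 177 175 177 176 178
222 176 174 159 143 162 145 141 142 140 142 141 118  99  97 101 123 137 125 122 150 172 177 177 177 178 176 177 178 165
224 186 177 174 156 148 139 138 139 141 141 140 119 102  98 102 122 138 136 119 133 162 177 177 177 178 180 178 163 128
226 230 220 217 173 141 138 137 139 141 142 140 112  99  98 100 121 137 138 130 113 106 100 133 123  85  99 155  88  40
228 251 251 253 253 204 159 139 137 139 142 139  80  45  42  45 105 137 140 138 123  99  51  28  29  22  29  74  61  68
230 251 250 251 252 250 233 162 137 139 142 140  82  29  19  36 106 137 141 141 134 114  82  41  20  25  28  37  62  66
232 251 250 250 251 252 221 184 147 137 139 140 105  78  86  94 126 131 128 130 133 123 117  69  37  70  91  54  75  85
234 252 251 251 251 251 250 233 185 144 137 130 127 125 123 125 128 124 122 125 124 120 115  92  91 103 109 111 127 168
236 253 251 251 250 251 251 221 210 159 135 113 117 121 119 120 118 114 120 120 117 114 114 107 138 170 179 179 177 179
coin rear at tip [245.6 234. ]
```

No resistance now: the stick is upright and the coins are moving ahead of the tip past the gate. Push on to the end.

move_arm([
  {"x":0,"y":-0.14,"z":-0.02,"roll":0},
  {"x":0,"y":-0.14,"z":-0.02,"roll":0},
  {"x":0,"y":-0.14,"z":-0.02,"roll":0},
  {"x":0,"y":-0.14,"z":-0.02,"roll":0},
  {"x":0,"y":-0.14,"z":0,"roll":0},
  {"x":0,"y":-0.14,"z":0,"roll":0},
  {"x":0,"y":-0.14,"z":0,"roll":0},
  {"x":0,"y":-0.14,"z":0,"roll":0},
  {"x":0,"y":-0.14,"z":0,"roll":0},
  {"x":0,"y":-0.14,"z":0,"roll":0},
  {"x":0,"y":-0.14,"z":0,"roll":0},
  {"x":0,"y":-0.14,"z":0,"roll":0},
  {"x":0,"y":0,"z":0,"roll":0},
])

```text
time: 25.03
tool_pos: [482.8, -276.1, 167.5]
tcp_rot: [-2.493, 1.569, -2.377]
contact_force: [-5.9, -1.7, -0.5]
grip_width: 17.9
```

move_arm([
  {"x":0,"y":-0.14,"z":0,"roll":0},
  {"x":0,"y":-0.14,"z":0,"roll":0},
  {"x":0,"y":-0.14,"z":0,"roll":0},
  {"x":0,"y":-0.14,"z":0,"roll":0},
  {"x":0,"y":-0.14,"z":0,"roll":0},
  {"x":0,"y":-0.14,"z":0,"roll":0},
  {"x":0,"y":0,"z":0,"roll":0},
  {"x":0,"y":0,"z":0,"roll":0},
])

```text
time: 25.7
tool_pos: [487.2, -308.2, 167.6]
tcp_rot: [-0.105, 1.571, 0.01]
contact_force: [0.5, 0.6, -1.8]
grip_width: 18.0
```

```bash
python3 - <<'E'
from h import *
p=state(); X=p[0]-[0,0,105.5]; print('exp tip',[np.round(proj('side',X+[0,0,h]),1) for h in(122,70,0)])
im=dump('side','s14',M(-40,-150,46),26,20)
print('tray floor corners',[np.round(proj('side',M(x,y,5)),1) for x,y in((-70,-132),(-10,-132),(-70,-190),(-10,-190))])
E
```

```text
25.7 [ 487.2 -308.2  167.6] M [ -37.  -131.7] F [ 0.5  0.6 -1.8] mom [ 0.12 -0.12  0.02] j [-0.7   0.51  1.5   0.    1.13 -2.38] g 18.0
exp tip [array([249.7, 210.7]), array([249.9, 232.4]), array([250.3, 259.6])]
cols from 230
245 162 179 177 178 174 175 183 161 152 215 208 158 140 141 141 117  99  98  99 107 130 133 136 122 118 144 173 176 178 177 178 176 177 177 178 177 177 176 178 176 176
247 125 172 177 178 177 176 177 174 154 147 140 139 138 134 129 107  98 101 100 110 120 125 140 126 115 126 156 175 179 178 178 175 177 178 176 177 176 177 177 177 177
249 107 202 189 177 176 177 178 177 161 145 139 141 132 121 118 103  98 100 101 115 119 118 120 122 117 107 138 169 177 178 178 177 178 177 177 177 177 177 176 178 177
251  97 204 252 232 220 187 176 176 176 154 141 139 140 114 108  96  98 100 100 112 114 113 112 104 107 116 122 150 174 178 178 176 177 177 177 176 178 177 178 178 176
253  62 131 252 254 252 252 230 190 177 166 145 139 141 139 121  99 100 100  99 109 106 107 125 132 139 135 115 131 161 176 178 178 177 178 177 175 172 171 167 166 167
255  59 113 232 254 252 251 252 
[... 1899 characters left out ...]
  17  18  22  14  22  21  21  17  20  20  20  21  15  16  20  20  16  17  23  36  35
279  39  44  49  62  66  37  18  40  26  26  21  17  20  19  22  23  20  17  20  19  22  17  21  19  25  21  23  23  20  21  15  19  22  22  21  15  19  17  14  23  22
281  38  40  37  40  60  35  16  27  37  24  22  19  20  20  22  22  19  20  23  16  20  24  23  26  26  23  27  18  23  24  26  24  26  27  22  17  13  18  22  17  25
283  37  34  32  35  34  22  18  18  40  34  32  33  34  39  40  40  27  24  24  24  25  25  25  27  24  23  23  23  26  24  25  24  27  22  24  23  14  16  20  19  20
tray floor corners [array([235.3, 282.4]), array([262.9, 278.5]), array([239.8, 302.3]), array([268.9, 297.9])]
```

```bash
python3 - <<'E'
from h import *
print('feat center',toM(onz('side',248.5,249,66)),'lead',toM(onz('side',249,253.5,60)),'left',toM(onz('side',242,249,66)),'right',toM(onz('side',255,248,66)))
im=cv2.imread('pics/raw_s14.png',0)
for r in range(225,246,2): print(r,' '.join('%3d'%x for x in im[r,232:266]))
print('tray interior rows')
for r in range(280,308,2): print(r,' '.join('%3d'%x for x in im[r,232:274]))
E
```

```text
feat center [ -35.2 -101.9] lead [ -35.6 -109.5] left [-48.7 -99.1] right [ -21.  -101.4]
225 192 187 150 137 141 144 140 134 130 135 125  99 122 131 131 130 129 132 132 129 131 130 131 131 130 133 130 131 132 131 132 132 131 131
227 253 232 162 168 214 197 152 133 129 130 130 127 130 132 131 132 131 132 131 130 130 130 130 131 131 129 123 117 116 110  97  88  76  72
229 251 233 186 216 225 213 172 149 144 134 137 153 127 114 117 128 127 127 126 127 126 128 127 128 127 128 120  66  37  29  20  20  18  20
231 251 252 198 204 204 161 144 142 143 139 141 124  93  92 109 123 125 124 123 123 122 124 121 119 117 112  71  42  38  38  35  27  24  24
233 250 251 235 204 152 134 139 139 140 141 141 141 111  97 107 108 106 107 103 100  99  88  94  73  86 188 117  54  65  62  68  47  36  33
235 250 250 251 231 189 146 137 138 140 142 140 143 140 120  91  83  80  81  85  93 177 254 252 247 198 179 176 155 137  88  59  42  38  37
237 250 250 251 232 210 175 145 136 138 137 140 142 142 142 104  93  96 104 147 127 139 167 174 175 175 176 177 177 178 177 173 142 121  92
239 250 250 251 251 231 226 22
[... 2256 characters left out ...]
  16  19  18
300  36  36  32  34  34  38  34  21  21  21  24  20  22  21  17  20  22  18  21  17  17  18  20  19  20  15  20  22  19  18  20  16  20  16  19  17  20  19  19  18  19  19
302  42  38  35  32  31  38  45  30  20  18  21  16  22  22  22  18  19  16  19  16  20  18  21  20  19  17  21  18  17  20  19  19  19  24  23  20  16  16  19  21  21  19
304  43  40  35  34  32  32  33  22  24  20  19  21  21  25  24  23  26  25  18  22  16  21  19  23  16  18  17  21  15  17  18  21  29  32  33  29  22  22  21  21  20  20
306  34  33  32  32  31  31  26  27  26  27  25  27  27  28  30  30  26  29  30  22  20  22  23  21  20  18  28  71 118 127 137 153 155 172 173 144 109  57  26  30  26  28
```

The coins are at about (-35,-100) and the stick is past them. Its tip had tilted sideways (column 246.5 against 250.3 expected) and squeezed by. I'll lift, go back behind the coins, straighten the tip against the near wall, and then push on the coins' centreline.

move_arm([
  {"x":-0.4,"y":0,"z":0,"roll":0},
  {"x":-0.2,"y":0,"z":0,"roll":0},
  {"x":0,"y":0.45,"z":0,"roll":0},
  {"x":0,"y":0.45,"z":0,"roll":0},
  {"x":0,"y":0.45,"z":0,"roll":0},
  {"x":0,"y":0.45,"z":0,"roll":0},
  {"x":0,"y":0,"z":0,"roll":0},
  {"x":0.4,"y":0,"z":0,"roll":0},
  {"x":0.2,"y":0,"z":0,"roll":0},
  {"x":0,"y":0,"z":-0.1,"roll":0},
  {"x":0,"y":0,"z":-0.1,"roll":0},
  {"x":0,"y":0,"z":-0.1,"roll":0},
  {"x":0,"y":0,"z":-0.08,"roll":0},
  {"x":0,"y":0,"z":0,"roll":0},
])

```text
time: 26.92
tool_pos: [463.9, -238.6, 168.4]
tcp_rot: [-0.409, 1.569, -0.294]
contact_force: [4.3, 1.0, -3.3]
grip_width: 18.1
```

```bash
cat >> h.py <<'E'
def tip(f):
    p=state(); X=p[0]-[0,0,105.5]; e=[np.round(proj('side',X+[0,0,h]),1) for h in(60,30,0)]; print('exp shaft z60,30,0',*e)
    g=cv2.cvtColor(save('side',f),cv2.COLOR_RGB2GRAY)
    for u,v in e:
        for r in (int(v)-2,int(v),int(v)+2): print(r,int(u)-8,' '.join('%3d'%x for x in g[r,int(u)-8:int(u)+9]))
    return g
E
python3 - <<'E'
from h import *
tip('s15')
E
```

```text
26.92 [ 463.9 -238.6  168.4] M [-51.3 -59.7] F [ 4.3  1.  -3.3] mom [ 0.38 -1.14 -0.05] j [-0.62  0.42  1.66  0.    1.06 -2.31] g 18.1
exp shaft z60,30,0 [237.1 216.7] [237.5 228.1] [237.8 239.1]
214 229 166 145 140 137 120 102  96  98  99  96  91 102 112 137 138 117 132
216 229 176 156 143 141 138 129  94  63  51  61  85 133 139 138 139 131 121
218 229 175 161 143 139 140 139 119  99  99 102 116 136 140 140 141 137 117
226 229 176 176 176 160 144 139 140 104  97 100 109 135 143 141 142 141 139
228 229 179 176 178 175 157 141 136 105  98  98 106 134 142 141 142 141 139
230 229 178 177 179 176 171 148 138 105  99 101 101 134 143 142 142 141 141
237 229 181 176 176 176 179 178 165 116  56  24  35 103 137 140 142 142 143
239 229 213 187 176 178 176 177 176 153  90  35  32  90 134 140 141 141 142
241 229 251 208 177 176 177 177 178 162 142 111 112 136 141 141 139 140 142
```

move_arm([
  {"x":0.02,"y":0,"z":0.15,"roll":0},
  {"x":0,"y":0,"z":0.15,"roll":0},
  {"x":0,"y":-0.1,"z":0.11,"roll":0},
  {"x":0,"y":-0.15,"z":0,"roll":0},
  {"x":0,"y":-0.1,"z":0,"roll":0},
  {"x":0,"y":-0.1,"z":0,"roll":0},
  {"x":0,"y":-0.1,"z":0,"roll":0},
  {"x":0,"y":-0.1,"z":0,"roll":0},
  {"x":0,"y":0,"z":0,"roll":0},
])

```text
time: 27.72
tool_pos: [482.9, -263.0, 166.9]
tcp_rot: [-1.521, 1.57, -1.405]
contact_force: [0.6, -0.3, -0.3]
grip_width: 17.7
```

```bash
python3 - <<'E'
from h import *
g=tip('s16'); print()
for r in range(236,264,2): print(r,' '.join('%3d'%x for x in g[r,234:264]))
E
```

```text
27.72 [ 482.9 -263.   166.9] M [-35.5 -86.3] F [ 0.6 -0.3 -0.3] mom [ 0.06 -0.1   0.02] j [-0.64  0.47  1.58 -0.    1.1  -2.32] g 17.7
exp shaft z60,30,0 [246.7 223.6] [246.9 235.1] [247.  246.2]
221 238 138 140 139 141 132 108  97  96  99  96  90  95 143 237 255 248 202
223 238 140 140 140 141 142 140 115  73  60  60  97 225 255 249 207 179 176
225 238 142 139 140 138 140 145 167 115  98  99 112 185 179 173 165 160 162
233 238 139 141 141 139 140 141 146 117 100 100 101 123 109  81  45  54  70
235 238 139 140 140 140 140 143 141 113 100 100 103 128 126 120 148 174 177
237 238 137 140 140 139 140 142 141 113  98 100 103 122 133 117 132 158 175
244 239 139 139 140 139 143 141  81  32  26  31  79 135 141 138 117 119 153
246 239 138 138 139 140 140 140  97  48  39  52  95 132 138 138 129 109 135
248 239 156 138 139 141 139 138 130 124 123 127 131 126 125 125 119 117 118

236 176 150 140 137 139 139 140 139 141 141 140 112 100  99 101 121 124 111 138 169 178 179 179 177 179 177 175 141 112  77
238 176 171 148 139 138 140 137 140 140 142 140 113  98  99 101 121 136 121 119 151 172 177 178
[... 816 characters left out ...]
 104 112 117 121 121 121 117 116 120 121 119 116 113 138 170 177 178 177 176 178
254 251 251 251 251 251 252 233 172 142 140 122 106 102 103 108 110 107 102 101 107 124 137 118 116 146 166 167 166 166 166
256 253 252 251 252 252 253 244 201 176 173 149 138 132 132 128 126 125 125 138 141 143 143 131 113 125 130 129 127 127 127
258 233 222 197 172 154 149 139 140 217 229 166 140 138 139 145 142 142 143 145 144 143 144 142 126 122 120 122 123 123 118
260 140 138 137 134 136 134 133 139 212 219 167 141 136 136 137 134 138 134 127 128 132 127 132 143 104  84  81  80  80  77
262 125 116 108 101 101 105  97 120 217 215 205 154 134 130 122 113 106 103 101 104  98 100  97  94  85  79  78  79  80  77
```

The stick is upright with the coins ahead of it, but their centre (column 250) is about 6 mm further from the operator than the stick (column 247). I'll shift across and then push.

move_arm([
  {"x":0,"y":0.1,"z":0.08,"roll":0},
  {"x":0,"y":0,"z":0.08,"roll":0},
  {"x":0,"y":-0.1,"z":0,"roll":0},
  {"x":0,"y":-0.1,"z":0,"roll":0},
  {"x":0,"y":-0.1,"z":0,"roll":0},
  {"x":0,"y":-0.1,"z":0,"roll":0},
  {"x":0,"y":-0.1,"z":0,"roll":0},
  {"x":0,"y":0,"z":0,"roll":0},
])

```text
time: 28.43
tool_pos: [491.2, -278.3, 166.9]
tcp_rot: [-1.276, 1.57, -1.161]
contact_force: [-0.8, -0.8, -0.9]
grip_width: 17.9
```

```bash
python3 - <<'E'
from h import *
g=tip('s17'); print()
for r in range(244,268,2): print(r,' '.join('%3d'%x for x in g[r,238:266]))
E
```

```text
28.43 [ 491.2 -278.3  166.9] M [ -29.2 -102.6] F [-0.8 -0.8 -0.9] mom [ 0.13 -0.15 -0.04] j [-0.65  0.49  1.54 -0.    1.11 -2.34] g 17.9
exp shaft z60,30,0 [251.1 227.8] [251.2 239.3] [251.3 250.5]
225 243 139 140 141 136 114 100  99  98  98  98  95  96 128 100  66  59  58
227 243 141 142 141 140 137 110  80  56  58  61  47  70 188 109  48  40  41
229 243 140 142 140 143 166 160 111  96  99 104  69  38  75  79  96 101  62
237 243 144 142 141 142 142 141 121  99  98 102 132 172 179 176 177 177 177
239 243 141 141 141 143 143 141 121  99  98 101 120 166 177 177 178 178 176
241 243 141 141 143 141 143 141 119  99 100 101 118 152 175 176 176 177 177
248 243 138 140 141 142 143 142  96  46  31  30  58 112 121 151 174 177 176
250 243 139 141 140 143 139 139 119  63  33  26  60 128 118 130 157 175 178
252 243 149 135 131 128 132 130 129 128 124 113 111 134 128 115 139 170 177

244 149 138 138 140 139 139 140 142 143 142 142 131 103 100  99 102 117 153 174 177 177 177 177 177 176 177 179 178
246 230 169 141 138 140 140 141 142 142 144 142 121  97  97  97  95 104 135 168 178 177 177 177 176 1
[... 474 characters left out ...]
 161
256 252 253 244 223 204 166 135 122 120 120 125 120 119 119 121 117 123 138 132 113 123 130 129 126 126 126 126 127
258 154 149 140 142 209 175 137 111 114 113 111 112 113 113 107 110 134 143 142 126 124 120 121 124 121 118 113 109
260 136 135 132 139 212 220 212 164 124 105 107 107 117 117 123 128 132 126 133 142 104  85  80  81  79  76  78  81
262 103 106  98 119 218 213 207 215 213 194 140 112 106 103 102 102 101  99  98  94  84  80  78  80  80  80  79  77
264  85  86  84  81  96  97  99  93  87  85  84  78  79  79  81  76  72  72  73  70  70  70  69  59  52  55  51  49
266  81  80  79  79  72  70  70  70  62  51  47  49  40  34  32  29  27  21  24  21  18  20  21  19  22  18  18  30
```

The coins have swung to the other side (centre column 249, stick 251.2). Shift back 4 mm and keep pushing.

move_arm([
  {"x":0,"y":0.06,"z":-0.1,"roll":0},
  {"x":0,"y":-0.1,"z":0,"roll":0},
  {"x":0,"y":-0.1,"z":0,"roll":0},
  {"x":0,"y":-0.1,"z":0,"roll":0},
  {"x":0,"y":-0.1,"z":0,"roll":0},
  {"x":0,"y":0,"z":0,"roll":0},
])

```text
time: 28.98
tool_pos: [488.9, -292.2, 166.9]
tcp_rot: [-1.148, 1.57, -1.033]
contact_force: [0.6, 0.7, 0.4]
grip_width: 17.8
```

```bash
python3 - <<'E'
from h import *
g=tip('s18'); print()
for r in range(248,300,2): print(r,' '.join('%3d'%x for x in g[r,236:268]))
E
```

```text
28.98 [ 488.9 -292.2  166.9] M [ -33.2 -116.1] F [0.6 0.7 0.4] mom [ 0.11 -0.14  0.01] j [-0.67  0.5   1.52 -0.    1.12 -2.36] g 17.8
exp shaft z60,30,0 [250.4 231.8] [250.5 243.5] [250.7 254.8]
229 242 140 142 141 141 123 106  99 100 100  98  99  97  94 103 111 105  99
231 242 144 143 142 143 141 130 102  72  58  57  57  57  62  35  51  48  41
233 242 143 141 142 143 170 177 154 106  98 101  84  63  68  49  74 139  93
241 242 139 141 142 141 143 142 134 103  97 101 100 118 153 175 177 178 177
243 242 139 141 141 141 143 141 132 103  99  99 101 105 133 167 177 178 177
245 242 139 139 144 142 143 144 141 107 101 100 101 118 118 146 174 179 177
252 242 138 139 139 141 143 144 141  73  43  40  43 103 138 130 115 139 170
254 242 143 140 140 140 142 144 141  72  29  22  36 104 136 141 119 119 145
256 242 149 142 136 131 135 131 132 127 112 103  97 132 142 141 130 112 122

248 231 190 163 142 140 140 138 140 140 141 142 144 141 107  96 101 104 134 128 120 150 174 178 178 179 177 178 177 177 176 178 178
250 252 253 226 160 140 139 140 140 139 140 140 142 140 100  96 100  97 127 138 119 132 
[... 2511 characters left out ...]
  21  25  21  23  19  24  19  19  20  21
290  26  22  23  23  20  20  23  26  22  23  19  20  20  17  24  19  23  21  20  22  20  21  20  22  19  24  17  20  20  22  17  21
292  33  21  12  20  19  22  21  20  20  22  22  22  17  23  19  24  23  23  23  20  22  20  19  23  17  16  20  20  19  19  17  21
294  41  29  16  20  20  21  17  22  23  25  22  21  22  22  19  22  20  23  20  18  19  25  18  21  21  19  22  22  20  21  21  20
296  43  35  22  21  21  24  19  21  20  18  22  22  21  19  19  20  22  21  19  22  20  20  23  26  19  24  22  21  21  20  26  22
298  36  34  22  17  20  20  18  19  21  23  18  18  22  19  16  21  23  23  23  19  21  23  23  20  20  21  14  19  23  21  16  18
```

The coins now overhang the track's end. Shift 3 mm more and push the last bit.

move_arm([
  {"x":0,"y":0.05,"z":-0.08,"roll":0},
  {"x":0,"y":-0.12,"z":0,"roll":0},
  {"x":0,"y":-0.12,"z":0,"roll":0},
  {"x":0,"y":-0.12,"z":0,"roll":0},
  {"x":0,"y":-0.12,"z":0,"roll":0},
  {"x":0,"y":-0.12,"z":0,"roll":0},
  {"x":0,"y":0,"z":0,"roll":0},
  {"x":0,"y":0,"z":0,"roll":0},
])

```text
time: 29.7
tool_pos: [488.1, -313.8, 166.8]
tcp_rot: [2.379, 1.571, 2.494]
contact_force: [-0.3, -0.5, 0.2]
grip_width: 17.9
```

```bash
python3 - <<'E'
from h import *
g=tip('s19'); print()
for r in range(240,300,2): print(r,' '.join('%3d'%x for x in g[r,236:268]))
E
```

```text
29.7 [ 488.1 -313.8  166.8] M [ -36.8 -137.4] F [-0.3 -0.5  0.2] mom [ 0.13 -0.17 -0.06] j [-0.7   0.52  1.49 -0.    1.13 -2.39] g 17.9
exp shaft z60,30,0 [250.6 238.5] [250.8 250.3] [250.9 261.6]
236 242 140 143 142 141 127 105  97  97  98  95  89  95 130 164 240 210 182
238 242 140 141 142 142 144 143 135  89  61  60  87 183 242 201 177 175 177
240 242 138 142 140 147 201 229 204 125  97  99 102 129 161 176 178 175 177
248 242 141 140 139 142 141 142 140 106  97  99 104 130 124 121 152 173 178
250 242 141 139 140 141 143 144 141 106  97 101 101 122 135 117 133 157 174
252 242 140 141 141 140 142 143 141 105  96  99 102 122 138 129 115 140 169
259 242 139 141 143 142 139 143 142  73  35  31  33  76 132 138 140 132 112
261 242 135 131 124 134 131 130 129  78  34  14  29  76 125 123 119 112  88
263 242 108 107 104 101 101 101  98  72  46  41  58  84  87  86  84  80  80

240 224 220 220 162 140 139 138 142 140 147 201 229 204 125  97  99 102 129 161 176 178 175 177 178 176 177 178 178 177 179 179 176
242 244 230 224 183 148 139 139 141 141 140 146 204 228 139  98  98 101 117 147 173 17
[... 3041 characters left out ...]
  17  21  22  17  19  20  20  17  16  22
290  29  21  16  20  20  22  23  20  19  21  21  18  18  21  18  21  20  18  21  18  18  20  22  16  21  22  18  22  18  18  21  22
292  32  25  18  18  18  21  21  22  23  23  22  24  18  21  20  18  23  20  20  20  21  21  21  18  20  19  17  17  22  18  18  18
294  42  25  16  17  22  24  23  20  22  20  19  19  22  22  21  17  20  19  20  20  22  20  21  22  18  20  21  19  19  21  20  18
296  43  32  24  22  22  19  22  22  18  16  17  22  19  25  20  20  20  15  18  19  19  17  23  20  15  18  21  18  20  18  22  18
298  37  34  27  19  21  22  19  20  21  18  22  21  20  20  17  20  22  20  18  23  19  22  20  21  23  17  17  23  17  20  20  19
```

The coins are in the tray: a bright patch at rows 282-288, columns 241-254, with the track now clear. The stick is upright. Return it to the socket.

move_arm([
  {"x":-0.5,"y":0,"z":0,"roll":0},
  {"x":-0.5,"y":0,"z":0,"roll":0},
  {"x":-0.45,"y":0,"z":0,"roll":0},
  {"x":0,"y":0.54,"z":0.16,"roll":0},
  {"x":0,"y":0.54,"z":0.16,"roll":0},
  {"x":0,"y":0.54,"z":0.16,"roll":0},
  {"x":0,"y":0.54,"z":0.16,"roll":0},
  {"x":0,"y":0.54,"z":0.16,"roll":0},
  {"x":0,"y":0.54,"z":0.16,"roll":0},
  {"x":0,"y":0.54,"z":0.16,"roll":0},
  {"x":0,"y":0.54,"z":0.16,"roll":0},
  {"x":0,"y":0.54,"z":0.16,"roll":0},
  {"x":0,"y":0.54,"z":0.17,"roll":0},
  {"x":0,"y":0.54,"z":0.17,"roll":0},
  {"x":0,"y":0.52,"z":0.17,"roll":0},
  {"x":0,"y":0,"z":0,"roll":0},
  {"x":0,"y":0,"z":0,"roll":0},
  {"x":0,"y":0,"z":0,"roll":0},
])

```text
time: 31.25
tool_pos: [535.6, -48.0, 224.9]
tcp_rot: [-1.948, 1.57, -1.832]
contact_force: [-0.4, -0.5, 0.3]
grip_width: 17.8
```

```bash
python3 - <<'E'
from h import *
g=tip('s20'); o=bot.get_obs(); p=np.array([o['tool_pos'],o['tcp_rot']]); R=Ro.from_euler('xyz',p[1]).as_matrix(); print((R.T@(np.array([536.5,-48,175])-p[0])/40).round(3))
u,v=map(int,proj('side',p[0]-[0,0,105.5]))
for r in range(v-6,v+8): print(r,u-10,' '.join('%3d'%x for x in g[r,u-10:u+11]))
# same view at initial: shaft/handle col of standing stick in s0
s0=cv2.imread('pics/raw_s0.png'); h=cv2.inRange(cv2.cvtColor(s0,cv2.COLOR_BGR2HSV),(5,150,60),(20,255,255)); h[:, :250]=0; h[:,280:]=0; ys,xs=np.where(h); k=(ys>150)&(ys<200); print('s0 handle',xs[k].mean(),ys[k].min(),ys[k].max(), 'proj(537,-48,147..95)',proj('side',np.array([537,-48,147.])),proj('side',np.array([537,-48,95.])))
E
```

```text
31.25 [535.6 -48.  224.9] M [ 43.8 120.4] F [-0.4 -0.5  0.3] mom [ 0.03 -0.13 -0.01] j [-0.23  0.39  1.53 -0.    1.22 -1.92] g 17.8
exp shaft z60,30,0 [263.1 151.9] [263.  162.8] [263.  173.3]
149 255  27  42 106 110 109  91  90  92  92  89  88 113 139 123 114 117 120
151 255  28  31  38  95 108 106  82  67  58  69 114 141 142 125 114 119 121
153 255  24  26  37  96 104 105 114 100 100 102 111 136 142 128 117 124 125
160 255  46 103 111 125 131 136 120 100 101 103 138 145 123 121 125 134 136
162 255  50  95 103 114 116 115 104  99  99 101 104 138 130 100 104 113 110
164 255 107  77  76  85  90  88  83  93 100  99 100 136 133  86  55  46  49
171 255  57  60  59  62  61  65  62  33  23  29  55  61  64  63  60  59  62
173 255  47  59  65  66  66  64  63  38  25  27  61  67  64  62  63  64  64
175 255  29  32  33  38  40  47  49  46  49  55  60  59  59  59  59  61  54
[1.248 0.006 0.024]
167 252  59  59  58  57  61  57  56  58  55  59  90 100  98  65  50  43  43  40  42  55  58
168 252  54  56  58  58  60  62  61  60  59  59  90  99  99  60  45  45  48  51  56  59  57
169 252  54  58  55
[... 570 characters left out ...]
40  47  49  46  49  55  60  59  59  59  59  61  54  47
176 252  30  45  29  26  29  29  28  31  32  33  34  36  37  40  39  43  49  40  36  32  34
177 252  35  61  39  27  31  30  26  33  31  29  26  31  32  31  30  33  40  30  27  28  29
178 252  30  37  32  27  49  49  33  26  30  26  29  26  30  29  27  33  35  25  26  26  26
179 252  35  36  36  39  69  74  46  34  47  32  25  27  26  22  27  25  27  24  21  24  31
180 252  35  33  41  40  44  44  46  45  65  41  26  29  28  27  24  31  25  24  28  27  45
s0 handle 264.2426035502959 163 183 proj(537,-48,147..95) (np.float64(263.56973751752366), np.float64(163.60516127428573)) (np.float64(263.4473602511166), np.float64(181.6552633889064))
```

move_arm([
  {"x":0.3,"y":0,"z":0.03,"roll":0},
  {"x":0.3,"y":0,"z":0,"roll":0},
  {"x":0.3,"y":0,"z":0,"roll":0},
  {"x":0.2,"y":0,"z":0,"roll":0},
  {"x":0.1,"y":0,"z":0,"roll":0},
  {"x":0.1,"y":0,"z":0,"roll":0},
  {"x":0.1,"y":0,"z":0,"roll":0},
  {"x":0,"y":0,"z":0,"roll":0},
])

```text
time: 31.97
tool_pos: [536.8, -47.8, 168.4]
tcp_rot: [2.923, 1.57, 3.039]
contact_force: [1.4, 0.3, -1.2]
grip_width: 17.9
```

```bash
python3 -c "
from h import *
state()"
```

```text
31.97 [536.8 -47.8 168.4] M [ 45.  120.4] F [ 1.4  0.3 -1.2] mom [ 0.14 -0.22  0.02] j [-0.23  0.45  1.61 -0.    1.09 -1.92] g 17.9
```

The tip is 9 mm inside the mouth with no resistance. Continue down.

move_arm([
  {"x":0.15,"y":0,"z":0,"roll":0},
  {"x":0.15,"y":0,"z":0,"roll":0},
  {"x":0.15,"y":0,"z":0,"roll":0},
  {"x":0.15,"y":0,"z":0,"roll":0},
  {"x":0.15,"y":0,"z":0,"roll":0},
  {"x":0.1,"y":0,"z":0,"roll":0},
  {"x":0,"y":0,"z":0,"roll":0},
])

```text
time: 32.55
tool_pos: [536.9, -47.6, 133.9]
tcp_rot: [2.711, 1.57, 2.826]
contact_force: [0.1, 1.0, -1.2]
grip_width: 18.2
```

```bash
python3 -c "
from h import *
state()"
```

```text
32.55 [536.9 -47.6 133.9] M [ 45.1 120.6] F [ 0.1  1.  -1.2] mom [ 0.15 -0.33  0.02] j [-0.23  0.49  1.65  0.    1.01 -1.92] g 18.2
```

move_arm([
  {"x":0.05,"y":0,"z":0,"roll":0},
  {"x":0.03,"y":0,"z":0,"roll":0},
  {"x":0,"y":0,"z":0,"roll":0},
])

```text
time: 32.8
tool_pos: [536.9, -47.6, 131.6]
tcp_rot: [-2.319, 1.571, -2.203]
contact_force: [0.8, 0.7, -0.7]
grip_width: 17.8
```

move_arm([
  {"x":0,"y":0,"z":0,"roll":0},
  {"x":0,"y":0,"z":0,"roll":0},
  {"x":0,"y":0,"z":0,"roll":0},
  {"x":0,"y":0,"z":0,"roll":0},
  {"x":-0.3,"y":0,"z":0,"roll":0},
  {"x":-0.5,"y":0,"z":0,"roll":0},
  {"x":-0.6,"y":0,"z":0,"roll":0},
  {"x":-0.8,"y":0,"z":0,"roll":0},
  {"x":-0.8,"y":0,"z":0,"roll":0},
  {"x":0,"y":0,"z":-0.8,"roll":0},
  {"x":0,"y":0,"z":-0.8,"roll":0},
  {"x":0,"y":0,"z":-0.8,"roll":0},
  {"x":0,"y":0,"z":-0.8,"roll":0},
  {"x":0,"y":0,"z":0,"roll":0},
  {"x":0,"y":0,"z":0,"roll":0},
], grip=0.5)

```text
time: 34.05
tool_pos: [409.0, -62.5, 252.3]
tcp_rot: [-0.46, 1.569, -0.345]
contact_force: [-0.0, -0.4, 1.1]
grip_width: 45.9
```

```bash
python3 - <<'E'
from h import *
state(); im=save('side','s21'); g=cv2.cvtColor(im,cv2.COLOR_RGB2GRAY).astype(int); s0c=cv2.imread('pics/raw_s0.png'); s0=cv2.cvtColor(s0c,cv2.COLOR_BGR2GRAY).astype(int)
def om(i):
    h=cv2.inRange(i,(5,150,60),(20,255,255)); h[:150]=0;h[200:]=0;h[:,:250]=0;h[:,280:]=0; ys,xs=np.where(h); return len(xs),xs.mean(),ys.mean(),xs.min(),xs.max(),ys.min(),ys.max()
print('handle s0',om(cv2.cvtColor(s0c,cv2.COLOR_BGR2HSV))); print('handle now',om(cv2.cvtColor(im,cv2.COLOR_RGB2HSV)))
d=(np.abs(g-s0)>30).astype(np.uint8); d=cv2.morphologyEx(d,cv2.MORPH_OPEN,np.ones((3,3)))
n,l,st,ce=cv2.connectedComponentsWithStats(d); print('changed blobs',[list(map(int,st[i])) for i in range(1,n) if st[i,0]+st[i,2]>215 and st[i,4]>12])
print('roll/stacks diff',np.abs(g-s0)[258:335,255:305].mean(),'till roll',np.abs(g-s0)[143:172,224:250].mean())
for nm,X in dict(tray=M(-40,-160,5),line0=M(29.6,-43.8,112),line1=M(29.6,-62,112)).items(): print(nm,np.round(proj('side',X),1))
for r in range(276,292,2): print(r,' '.join('%3d'%x for x in g[r,236:264]))
print('dial'); 
for r in range(200,234,2): print(r,' '.join('%3d'%x for x in g[r,258:290]))
E
```

```text
34.05 [409.  -62.5 252.3] M [-83.7 121.9] F [-0.  -0.4  1.1] mom [ 0.14 -0.17  0.01] j [-0.34  0.14  1.8  -0.    1.2  -2.02] g 45.9
handle s0 (169, np.float64(264.2426035502959), np.float64(173.24260355029585), np.int64(260), np.int64(268), np.int64(163), np.int64(183))
handle now (156, np.float64(263.46153846153845), np.float64(173.60897435897436), np.int64(260), np.int64(267), np.int64(163), np.int64(183))
changed blobs [[183, 0, 47, 53, 1301], [200, 52, 24, 10, 168], [189, 64, 36, 42, 993], [194, 113, 37, 32, 650], [217, 180, 29, 31, 544], [268, 211, 11, 15, 60], [238, 224, 8, 4, 26], [243, 233, 8, 4, 30], [242, 281, 12, 8, 76]]
roll/stacks diff 1.5781818181818181 till roll 1.2944297082228118
tray [251.7 289.7]
line0 [272.3 212.5]
line1 [274.2 217.1]
276  33  35  24  21  20  23  16  22  24  22  17  19  21  24  19  20  22  22  20  22  22  22  17  20  24  20  20  22
278  21  38  26  21  21  22  20  20  22  23  20  22  24  21  25  19  22  23  20  22  22  24  17  23  21  24  19  21
280  23  34  34  21  24  22  22  20  18  19  22  23  24  21  20  19  22  21  23  20  24  28  26  26  34 
[... 2140 characters left out ...]
  15  19  21  26  38  44  53  90 167 243
224 130 111  78  50  41  38  41  25  22  20  21  21  20  21  18  19  21  42 115 122  62  25  22  19  21  34  38  38  53  60  58  69
226  59  64  61  47  32  35  40  39  32  22  23  20  20  19  18  22  15  38 117 102  47  18  20  29  30  38  34  34  47  60  60  62
228 118  81  60  45  29  27  35  36  40  40  37  32  27  28  26  24  24  42 121 138  77  34  35  37  37  35  28  24  40  59  63  63
230  88  66  61  52  42  31  23  20  26  28  32  34  40  38  38  38  37  37 117 255 203  93  36  26  23  21  26  31  53  60  75 113
232  86  61  67  64  65  52  41  31  25  23  24  24  21  24  21  23  20  22  22  35  28  21  22  20  24  31  44  58  63  61  59  69
```

Checks pass: the stick's handle is at its original pixels (rows 163-183), the coins are in the tray, the bystanders are unchanged, and the line points to the green mark. The arm is clear, so I'll hand in.

```bash
python3 -c "
from plant import bot
print(bot.close_job())"
```

```text
the job is handed in; nothing more can be done
None
```

The job is handed in at about 34 s of the 72 s allowed, with the arm clear and touching nothing. The dial is on the green mark, the coins are in the outlet tray, and the stick is back in its socket.

- **Dial:** I pressed it, turned it 120° anticlockwise and let it spring up. The line then read about 5° short of the mark. A light twist without pressing moved it 8° to about 3° past. The knob's top then measured 112 mm, so it is fully up and locked. I put the remaining few degrees down to play in the notch and camera error, but I did not separate the two.
- **Coins:** I pushed them with the stick only. It took several tries, because the stick first swivelled in the grip and then slid past the coins. I straightened it against the track walls, turned the grip 90° and went back behind them. The last side picture shows them in the tray and the track empty.
- **Stick and other items:** The stick went in without resistance. Its handle is within 1 pixel of where it started in the side view. The coin roll, coin stacks and till roll show no change in that view.

Readings at the end of each move never passed 11 N; I did not log peaks during moves.

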